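# Cap the fume extractor's inlet, lift the flap and draw out the filter

### The job

The used filter of the bench fume extractor is due for inspection: first set the loose black cap level on the open hose inlet, so that nothing can drop into the machine, and let go of it, then swing the cover flap of the filter well up and right back, past upright. Draw the filter cassette up out of its slot by its pull tab, carry it upright to the shallow metal tray, and finish still holding it in the gripper: motionless and upright, about a hand's breadth above the middle of the tray, touching nothing else. Leave the cap seated, the flap open and everything else on the bench where it lies.

Things in the scene. Friction and masses are not known exactly. Their poses are not given: they have to be found in the camera images.
- extractor: Grey bench fume extractor, fixed, 160 deep (x) x 224 wide (y) x 115 high. Origin: centre of its underside, on the bench; x to its rear, y to its left, z up. From the front: left (y +48 to +112 mm) the louvred fan section, top at 115 mm; middle the filter well under the flap; right (y -112 to -20 mm) the inlet chamber, 95 mm high, with the hose spigot on it.
- inlet_rim (a point): Centre of the rim of the open hose spigot on the inlet chamber, at 115 mm above the bench: an upright black tube of 53 mm outer diameter (bevelled to 48.6 mm over the top 4 mm), 20 mm tall. Axes as the extractor.
- inlet_cap: Loose black round cap, about 50 g, 64 mm diameter, 39 mm tall, lying skirt down. Origin: centre of its open underside, z up. Skirt: inner diameter 58 mm, 12 mm deep; disc 4 mm thick; on it a round knob, 24 mm diameter, from 16 to 39 mm above the origin. Seated, the disc rests on the spigot's rim: origin 12 mm below inlet_rim, on the same axis.
- flap_hinge (a point): Middle of the flap's hinge axis, at the rear of the well, 118.5 mm above the bench; the axis runs along the extractor's y. Axes as the extractor (it does not turn with the flap). Mind the long black lamp that hangs some 0.35 m above the bench behind the extractor and the tray.
- flap (a joint): Angle of the cover flap, rad: 0 shut, grows as the front edge swings up and to the rear, 1.57 upright, 1.85 the stop. Stiff hinge: it stays wherever it is left; 1 to 2 N at the handle moves it. A plate 155 mm long (forward of the hinge), 70 mm wide, 4.5 mm thick, its top 1.5 mm above the hinge axis when shut. Starts between 0 and 0.12 rad.
- flap_handle (a point): Middle of the handle bar on the flap's upper face: black round bar, 9 mm diameter, along y, 44 mm straight between two posts, 122 mm forward of the hinge axis and 30 mm above it when shut, 24 mm clear below it. Its axes turn with the flap. Between fingers the bar can turn.
- filter: Loose filter cassette, about 90 g: white frame with pleated paper, 110 (x) x 18 (y) x 72 (z) mm, and a white pull tab 34 (x) x 10 (y) mm on the middle of its top edge, from 72 to 98 mm above the origin. Origin: centre of its underside, z up. Starts standing in the slot, hidden by the flap, axes as the extractor's, origin 12 mm above the bench (tab top at 110 mm).
- filter_tab (a point): Point in the middle of the filter's pull tab, 88 mm above the filter's origin.
- tray: Shallow bare-metal tray, fixed, 130 (x) x 170 (y) mm, 24 mm high with its rolled rim, 3 mm walls and floor. Origin: centre of its underside, on the bench.
- flux_pot: Bystander: small yellowed pot with a lid, 38 mm diameter, 38 mm high; origin: centre of its underside.
- driver_red: Bystander: red screwdriver lying flat, 169 mm long along its x; origin: middle of its underside.
- pcb_strip: Bystander: narrow circuit board lying flat, 30 x 90 x 15 mm; origin: centre of its underside.
- well_mouth (a point): Centre of the mouth of the filter well, 115 mm above the bench; axes as the extractor. The mouth is 130 (x) x 68 (y) mm; a ledge lies 32 mm below it, round a slot 114 (x) x 22 (y) mm and 71 mm deep, in which the filter stands with 2 mm play on every side.

How it is judged:
By the outcome, as a careful person would: the job done as asked, in the order asked, and still so for the second after the job is handed in, while the arm keeps its last pose, push and grip.
It also fails if it takes over 72 s, if anything falls off the work surface, if the arm or the gripper's body presses on something with over 40 N, if the wrist force passes 120 N, or if a joint passes its speed limit or range.

### The arm

A 6-joint arm with a two-finger parallel gripper is mounted at the origin on a cart in front of the work surface, level with it; the furniture and walls round the work are solid. World frame = base frame: x ahead of the robot, y to its left, z up, the work surface at z = 0. Lengths are in m, angles in rad, forces in N, time in s.
With the tool pointing down it reaches from about 0.375 to 0.825 m from the base axis. Payload 5.5 kg.
Tool frame: the origin (TCP) lies at the very end of the fingers, on their centre line; the grasp point (between the pads) lies 19 mm behind it; z points along the fingers, x is the direction in which the jaws open and shut, and the axes are right-handed (so a half turn about z gives the same grasp; the last joint's range is limited). The gripper opens to 85 mm and grips with 20 to 120 N. Pads are 22 mm wide; open, the fingers measure 114 mm over their backs; the gripper's body (76 mm by 85 mm) begins 54 mm behind the grasp point. The pads swing forward as they close: fully open they stand 13 mm farther back than shut.
Start: joints at [-1.332, 0.314, -0.047, 1.21, 0, 1.571], TCP at [0.142, -0.583, 0.231] pointing down, gripper open.
Joint ranges: [-2.67, 2.67], [-0.69, 1.73], [-1.03, 1.25], [-2.08, 2.16], [-1.42, 1.45], [-3.14, 3.14]. Speed limits (rad/s): [2.39, 2.39, 3.01, 3.14, 3.14, 3.14].

### API

Orientations are given as a unit quaternion [x, y, z, w].
In Python, from workcell import env, cams, job, look_for gives the robot as it stands. The module is installed in compiled form; this text tells all that it offers.
- The arm moves only by the shell command python3 -m crank 'ROWS'. ROWS is JSON, a list that holds one entry, the list of rows, each a list of 7 numbers: the shift along the tool's x, y, z in mm, then the turn, a rotation vector about the tool's x, y, z in rad, then the opening, from 0 (shut) to 1 (fully open). A call has 1 to 12 rows; each row is the pose to reach, as a shift and turn from the pose measured when the call began, along the tool's axes at that moment; what a row does not reach only later rows make up. A row lasts 1/12 s, in which the tool goes at most 41.7 mm and 7.16 degrees, less where a joint would pass 70% of its speed; a pose out of reach is approached as far as the arm can. A call with a gripper value outside its range is refused whole. The fingers move at their own pace and stop on an object; the grip force is fixed at half the most. Time passes only in rows, so rows that repeat a pose let the fingers close. It gives the time, the measured TCP pose, the force and the opening at its end, in the units of the state.
- env.get_obs(): the state, without advancing time (a new reading comes with each control period).
- cams.grab_frame(name): name is "side" or "top"; returns a dict with "color" (480x640x3 uint8, blue, green, red), "vertical_fov" (degrees; the focal length in pixels is half the picture's height over the tangent of half this angle, whatever the lens; pixels are square), "cx", "cy" (the principal point, pixels), "k1" (the pictures are not rectified: a ray, as slopes to the right and down, at radius r is drawn at 1 + k1 r^2 times it, then the intrinsics apply), "view" (4x4, takes a point from world to camera coordinates). Camera axes: x right, y up, looking along -z (the intrinsics and any distortion apply to the point x, -y, -z); pixel columns grow to the right and rows downward; lengths in m; the calibration is good to about 2 mm. A picture is of the moment at which its call begins. There is no depth.
- job.finish_job(): hands the job in, once; it reports no verdict.
Trained networks look in the newest picture that a camera, given by its name, has taken for a name from the list of things; names that differ only in an ending like _2 or _b are one class to them, and where a whole thing is asked for, a point or a joint stands for the part that bears it (a point fixed in the world has none). Each returns a list of dicts, best first, with "score" (0 to 1); they miss things now and then, are a little off and sometimes report something else, mostly with a low value. They report only what shows in the picture. A call takes as long as a camera call.
- look_for(camera, query): "rect" ([left, top, right, bottom] as shares, 0 to 1, of the picture: columns of its width, rows of its height, round what is visible of it).
The state is a dict: "time_s": time; "qpos": joint angles; "dq": joint speeds; "joint_efforts": joint torques, N m; "ee_pos": TCP position; "tool_rot": TCP orientation; "force": force on the tool from outside, world axes, zero at the start; "wrist_torque": the same for the moment, N m; "gripper_width": finger opening in m.
Only numpy, scipy, OpenCV 4.12 (cv2) and the standard library are available. Lean on these libraries where they do the work, as an engineer would, in place of code of your own. Each camera call takes 0.05 s, during which the arm holds its last target.

## Working session

There is one attempt and no reset: what is moved stays moved. The work goes in short steps, Python scripts to look and compute and a shell command to move; the robot and the scene stay as the last step left them, time stands still between calls to the robot, and variables do not carry over. Pictures are saved under pics/ and viewed, and the job is handed in when it is done.

```bash
ls; mkdir -p pics; cat > h.py <<'E'
import numpy as np, cv2
from workcell import env, cams, job, look_for
from scipy.spatial.transform import Rotation as R
def grab(n,fn=None):
    f=cams.grab_frame(n)
    if fn: cv2.imwrite('pics/'+fn,f['color'])
    return f
def K(f):
    fl=240/np.tan(np.radians(f['vertical_fov'])/2); return fl
def proj(f,p):
    p=np.atleast_2d(p); V=np.array(f['view']); c=p@V[:3,:3].T+V[:3,3]
    x=c[:,0]/-c[:,2]; y=-c[:,1]/-c[:,2]; r2=x*x+y*y; s=1+f['k1']*r2
    return np.c_[f['cx']+K(f)*x*s, f['cy']+K(f)*y*s]
def ray(f,u,v):
    fl=K(f); xd=(u-f['cx'])/fl; yd=(v-f['cy'])/fl; x,y=xd,yd
    for _ in range(30):
        s=1+f['k1']*(x*x+y*y); x,y=xd/s,yd/s
    V=np.array(f['view']); d=V[:3,:3].T@np.array([x,-y,-1]); o=-V[:3,:3].T@V[:3,3]
    return o,d
def at_z(f,u,v,z):
    o,d=ray(f,u,v); return o+d*(z-o[2])/d[2]
E
python3 - <<'E'
from h import *
o=env.get_obs(); print(o)
for n in ['side','top']:
    f=grab(n,n+'0.png'); print(n,{k:f[k] for k in f if k!='color'})
    for q in ['extractor','inlet_cap','flap','flap_handle','filter','tray','flux_pot','driver_red','pcb_strip']:
        print(q,[(round(d['score'],2),(np.array(d['rect'])*[640,480,640,480]).round().tolist()) for d in look_for(n,q)[:2]])
E
```

```text
pics
{'time_s': 0.0, 'qpos': array([-1.33199335e+00,  3.14210535e-01, -4.80770549e-02,  1.21014220e+00,
        1.97693465e-05,  1.57082339e+00]), 'dq': array([ 9.24028259e-04,  1.33041030e-04,  3.78093863e-05,  2.14466241e-04,
       -2.68433701e-04, -1.17829846e-03]), 'joint_efforts': array([-1.64807905e-03, -5.39591861e+01,  3.39747548e+01,  1.92083797e-02,
       -2.32075803e-05,  1.81739807e-06]), 'ee_pos': array([ 0.14179991, -0.58243635,  0.23044469]), 'tool_rot': array([ 7.86292759e-01, -6.17853567e-01, -6.36097781e-04, -5.12376380e-04]), 'force': array([ 0.11025065, -0.16291622,  0.09116071]), 'wrist_torque': array([-0.02865008,  0.03064546,  0.08755792]), 'gripper_width': 0.08530901467046033}
side {'vertical_fov': 45.674180137197816, 'cx': 326.1647472654974, 'cy': 239.72755628117662, 'k1': -0.03685304810657583, 'view': array([[ 0.73153739, -0.68179797, -0.0021395 , -0.4183808 ],
       [ 0.34275871,  0.36504783,  0.86559607, -0.27454681],
       [-0.58938062, -0.63394922,  0.50073833, -1.10815079],
       [ 0.        ,  0.        ,  0.        ,  1.        ]])}
extractor [(0
[... 600 characters left out ...]
6917, -0.99961903,  0.01759011, -0.04793632],
       [ 0.99717316,  0.02247876,  0.07169649, -0.54513928],
       [-0.07206458,  0.01601546,  0.99727138, -1.42718933],
       [ 0.        ,  0.        ,  0.        ,  1.        ]])}
extractor [(0.69, [346.0, 213.0, 442.0, 285.0]), (0.61, [325.0, 283.0, 346.0, 317.0])]
inlet_cap [(0.72, [464.0, 252.0, 490.0, 279.0])]
flap [(0.91, [375.0, 220.0, 410.0, 286.0])]
flap_handle [(0.68, [372.0, 219.0, 405.0, 286.0])]
filter []
tray [(0.98, [182.0, 197.0, 255.0, 254.0])]
flux_pot [(0.45, [429.0, 203.0, 446.0, 218.0])]
driver_red [(0.86, [316.0, 283.0, 347.0, 338.0]), (0.73, [377.0, 218.0, 410.0, 286.0])]
pcb_strip [(0.89, [460.0, 197.0, 484.0, 228.0])]
```

```bash
python3 - <<'E'
import cv2
a=cv2.imread('pics/top0.png'); cv2.imwrite('pics/top0z.png',cv2.resize(a[170:350,160:520],None,fx=2.2,fy=2.2,interpolation=cv2.INTER_CUBIC))
a=cv2.imread('pics/side0.png'); cv2.imwrite('pics/side0z.png',cv2.resize(a[180:420,220:540],None,fx=2.5,fy=2.5,interpolation=cv2.INTER_CUBIC))
E
```

```text
(no output)
```

View pics/top0z.png

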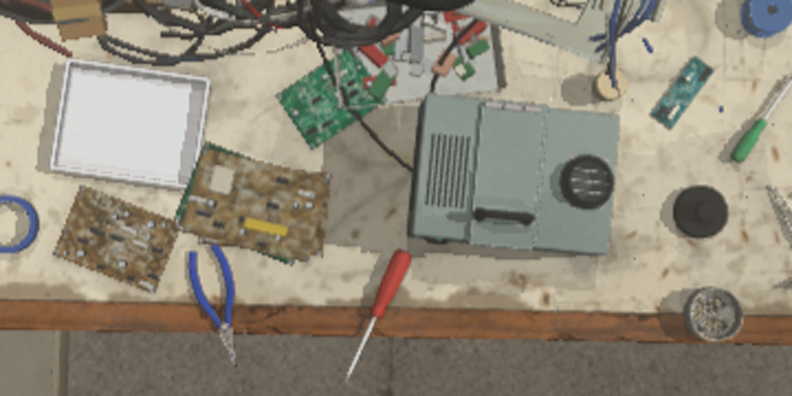

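View pics/side0z.png

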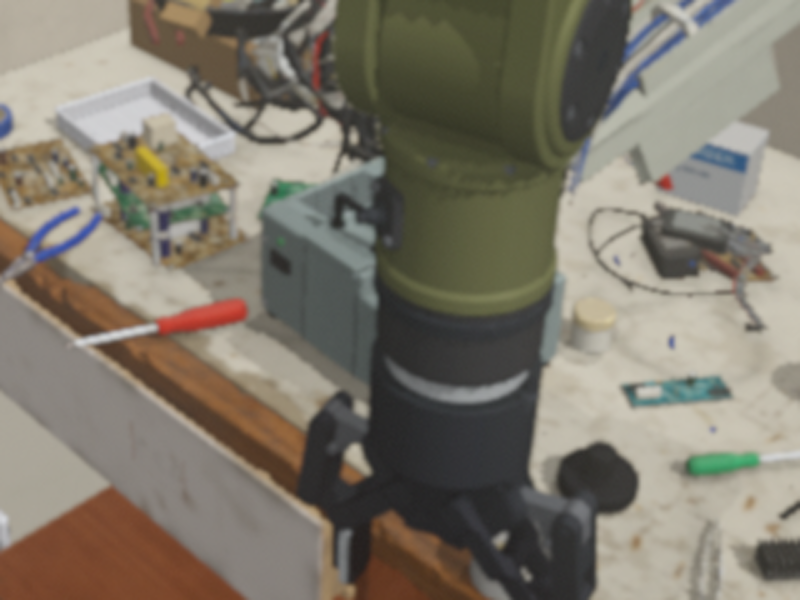

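View pics/side0.png

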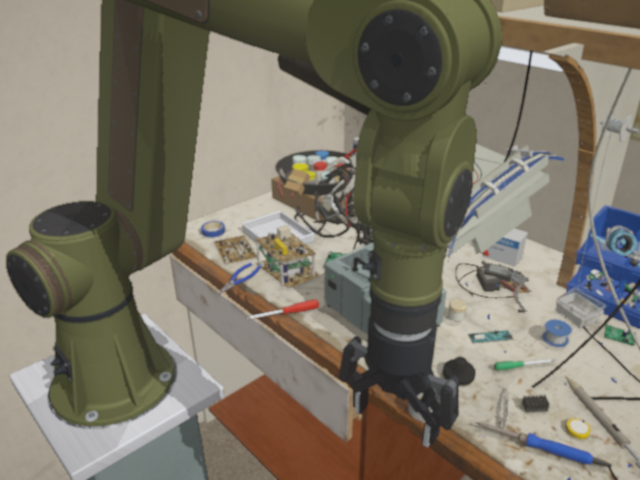

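View pics/top0.png

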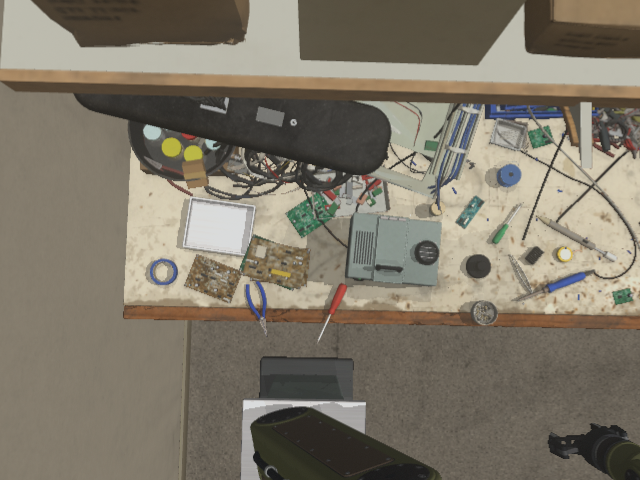

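The top view shows the extractor at about (394,250), its spigot at (427,252), the cap at (477,265) and the tray at (219,226). The side view is partly blocked by the arm. Next I'll zoom in for the pose fits.

```bash
python3 - <<'E'
import cv2
a=cv2.imread('pics/top0.png'); cv2.imwrite('pics/z1.png',cv2.resize(a[205:295,340:500],None,fx=5,fy=5,interpolation=cv2.INTER_CUBIC))
cv2.imwrite('pics/z2.png',cv2.resize(a[185:265,170:270],None,fx=6,fy=6,interpolation=cv2.INTER_CUBIC))
E
```

```text
(no output)
```

View pics/z1.png

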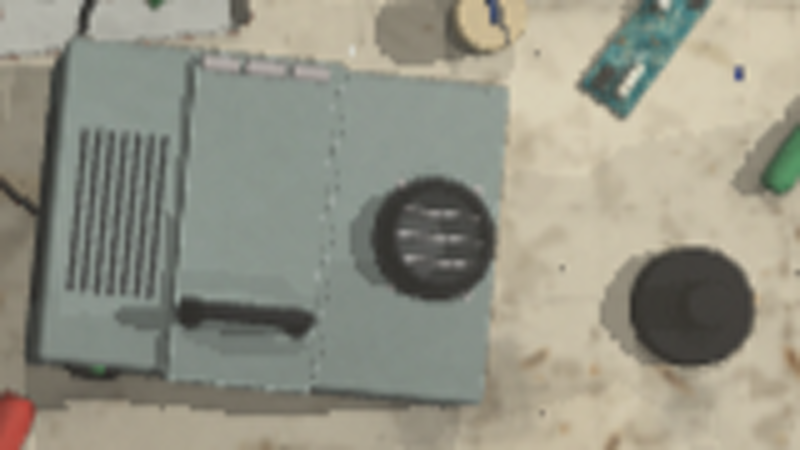

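View pics/z2.png

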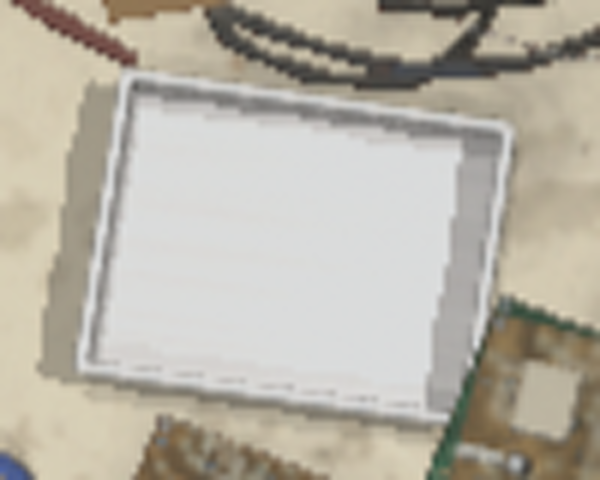

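```bash
cat >> h.py <<'E'
def z1(x,y): return 340+(x+.5)/5-.5, 205+(y+.5)/5-.5
def z2(x,y): return 170+(x+.5)/6-.5, 185+(y+.5)/6-.5
E
python3 - <<'E'
from h import *
from scipy.optimize import least_squares
f=grab('top')
px=np.array([z1(*p) for p in [(75,40),(40,360),(508,86),(484,402)]])
P=np.array([[.08,.112,.115],[-.08,.112,.115],[.08,-.112,.095],[-.08,-.112,.095]])
def W(s,P): 
    c,n=np.cos(s[2]),np.sin(s[2]); return np.c_[s[0]+c*P[:,0]-n*P[:,1], s[1]+n*P[:,0]+c*P[:,1],P[:,2]]
s=least_squares(lambda s:(proj(f,W(s,P))-px).ravel(),[.5,-.1,0]); print('ext',s.x,s.fun.round(2))
e=s.x
def loc(p): 
    d=p[:2]-e[:2]; c,n=np.cos(e[2]),np.sin(e[2]); return [c*d[0]+n*d[1],-n*d[0]+c*d[1]]
rim=at_z(f,*z1(434.5,238.5),.115); print('rim',rim,loc(rim))
for n,p,z in [('hinge?',(262,67),.1185),('handL',(190,312),.15),('handR',(303,321),.15),('flap FL',(168,378),.12),('flapFR',(312,388),.12),('seamrear L',(195,55),.12)]:
    w=at_z(f,*z1(*p),z); print(n,w,np.round(loc(w),4))
print('cap disc',at_z(f,*z1(692,306),.014),'knob',at_z(f,*z1(711,306),.039))
T=np.array([[.065,.085,.024],[-.065,.085,.024],[.065,-.085,.024]])
px=np.array([z2(*p) for p in [(128,72),(81,370),(512,127)]])
t=least_squares(lambda s:(proj(f,W(s,T))-px).ravel(),[.5,.3,0]); print('tray',t.x,t.fun.round(2))
E
```

```text
ext [ 0.54124918 -0.2163662  -0.07351797] [-1.37 -0.84 -0.33  0.34  1.02 -0.26  0.71  0.73]
rim [ 0.53389779 -0.29115805  0.115     ] [np.float64(-0.0018379347792200698), np.float64(-0.07512979351806501)]
hinge? [ 0.61567305 -0.20528223  0.1185    ] [0.0734 0.0165]
handL [ 0.49402652 -0.1680178   0.15      ] [-0.0506  0.0447]
handR [ 0.49093691 -0.22171245  0.15      ] [-0.0498 -0.009 ]
flap FL [ 0.46307612 -0.16135614  0.12      ] [-0.082   0.0491]
flapFR [ 0.45974396 -0.23121089  0.12      ] [-0.0802 -0.0208]
seamrear L [ 0.62059775 -0.17225194  0.12      ] [0.0759 0.0498]
cap disc [ 0.5083581  -0.44781655  0.014     ] knob [ 0.5074251  -0.45016034  0.039     ]
tray [ 0.59689595  0.23025482 -0.11432286] [-0.3   0.2  -0.13 -0.14  0.43 -0.05]
```

```bash
cat >> h.py <<'E'
YAW=-0.0735
EXT=np.array([.5412,-.2164])
def l2w(x,y):
    c,n=np.cos(YAW),np.sin(YAW); return EXT+np.array([c*x-n*y,n*x+c*y])
def down(ang,tilt=0):
    """tool down, tool x at world angle ang; tilt>0: tool z tips toward +x(ext) (wrist toward robot)"""
    x=np.array([np.cos(ang),np.sin(ang),0]); z=np.array([0,0,-1.]); y=np.cross(z,x)
    Rm=R.from_matrix(np.c_[x,y,z])
    ax=np.array([-np.sin(YAW),np.cos(YAW),0])
    return R.from_rotvec(-tilt*ax)*Rm
def rel(pos,rot,show=True):
    o=env.get_obs(); R0=R.from_quat(o['tool_rot']); 
    d=R0.inv().apply(np.array(pos)-o['ee_pos'])*1e3; rv=(R0.inv()*rot).as_rotvec()
    print('shift',d.round(1).tolist(),'rot',rv.round(4).tolist(),'rows',round(max(np.linalg.norm(d)/41.7,np.degrees(np.linalg.norm(rv))/7.16),1))
def st():
    o=env.get_obs(); print('t',round(o['time_s'],2),'p',o['ee_pos'].round(4),'q',o['qpos'].round(3),'F',o['force'].round(1),'w',round(o['gripper_width'],4)); 
    m=R.from_quat(o['tool_rot']).as_matrix(); print('x',m[:,0].round(3),'z',m[:,2].round(3))
E
python3 - <<'E'
from h import *
rel([.508,-.449,.10],down(YAW))
f=grab('top')
for p in [(390,150),(380,172),(300,155),(219,140),(150,125),(80,105)]: print(p,at_z(f,*p,.35).round(3))
E
```

```text
shift [-43.6, -387.4, 131.3] rot [0.0, 0.0, -1.2585] rows 10.1
(390, 150) [ 0.725 -0.166  0.35 ]
(380, 172) [ 0.679 -0.147  0.35 ]
(300, 155) [0.71  0.017 0.35 ]
(219, 140) [0.737 0.182 0.35 ]
(150, 125) [0.764 0.323 0.35 ]
(80, 105) [0.802 0.466 0.35 ]
```

```bash
python3 -m crank '[[[-43.6,-387.4,131.3,0,0,-1.2585,1],[-43.6,-387.4,131.3,0,0,-1.2585,1],[-43.6,-387.4,131.3,0,0,-1.2585,1],[-43.6,-387.4,131.3,0,0,-1.2585,1],[-43.6,-387.4,131.3,0,0,-1.2585,1],[-43.6,-387.4,131.3,0,0,-1.2585,1],[-43.6,-387.4,131.3,0,0,-1.2585,1],[-43.6,-387.4,131.3,0,0,-1.2585,1],[-43.6,-387.4,131.3,0,0,-1.2585,1],[-43.6,-387.4,131.3,0,0,-1.2585,1],[-43.6,-387.4,131.3,0,0,-1.2585,1],[-43.6,-387.4,131.3,0,0,-1.2585,1]]]'; python3 - <<'E'
from h import *
st()
f=grab('side','side1.png')
g=grab('top','top1.png')
cv2.imwrite('pics/side1z.png',cv2.resize(f['color'][180:420,220:540],None,fx=2.5,fy=2.5,interpolation=cv2.INTER_CUBIC))
print(proj(f,[.508,-.449,.016]),proj(f,[.508,-.449,.039]))
E
```

```text
time_s: 2.1
ee_pos: [0.5091, -0.4474, 0.0986]
tool_rot: [0.999, -0.035, -0.001, -0.001]
force: [-1.1, -0.3, -0.7]
gripper_width: 0.0855
t 2.1 p [ 0.5091 -0.4474  0.0986] q [-0.721  0.533 -0.028  1.012 -0.     0.921] F [-1.1 -0.3 -0.7] w 0.0855
x [ 0.997 -0.071 -0.002] z [-0.002  0.001 -1.   ]
[[458.21730296 367.27321872]] [[459.59842894 358.38617557]]
```

View pics/side1z.png

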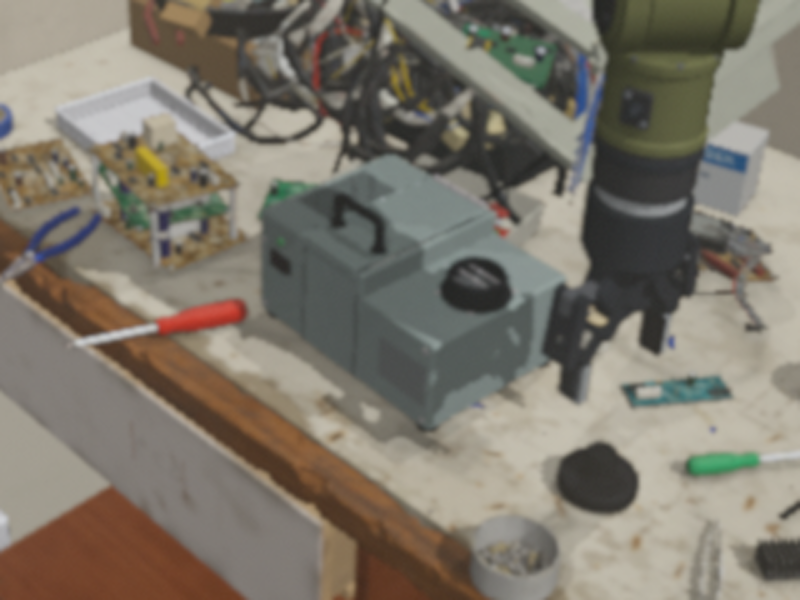

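View pics/top1.png

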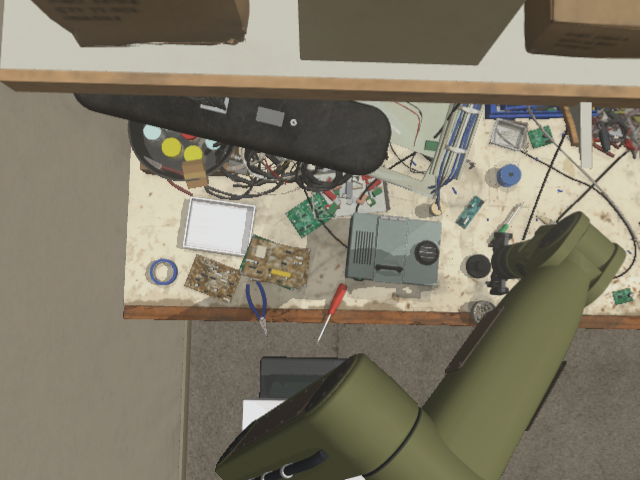

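```bash
python3 - <<'E'
from h import *
f=grab('side'); g=grab('top')
c=f['color'][180:420,220:540]
I=cv2.resize(c[60:130,90:170] if 0 else f['color'][230:360,315:455],None,fx=5.6,fy=4.6*5.6/4.6,interpolation=cv2.INTER_CUBIC)
def d(p,col):
    for q in proj(f,p): cv2.circle(I,(int((q[0]-315+.5)*5.6),int((q[1]-230+.5)*5.6)),2,col,-1)
def circ(cx,cy,z,r,n=40): 
    t=np.linspace(0,2*np.pi,n); return np.c_[cx+r*np.cos(t),cy+r*np.sin(t),0*t+z]
d(circ(.5339,-.2912,.115,.0243),(0,0,255)); d(circ(.5339,-.2912,.095,.0265),(0,255,255))
for x,y,z in [(.08,.112,.115),(-.08,.112,.115),(-.08,-.112,.095),(.08,-.112,.095),(-.08,-.112,0),(-.08,.112,0),(-.08,-.02,.095)]: d(np.r_[l2w(x,y),z],(0,255,0))
for y in (-.008,.014,.036): d(np.r_[l2w(-.0495,y),.1485],(255,0,255))
for y in (-.02,.05): 
  d(np.r_[l2w(-.0825,y),.12],(255,0,0)); d(np.r_[l2w(.0725,y),.12],(255,0,0))
cv2.imwrite('pics/ov1.png',I); print(I.shape)
J=cv2.resize(g['color'][205:295,340:450],None,fx=6.5,fy=6.5,interpolation=cv2.INTER_CUBIC); 
f0=f
def d2(p,col):
    for q in proj(g,p): cv2.circle(J,(int((q[0]-340+.5)*6.5),int((q[1]-205+.5)*6.5)),2,col,-1)
d2(circ(.5339,-.2912,.115,.0243),(0,0,255)); d2(circ(.5339,-.2912,.095,.0265),(0,255,255))
for x,y,z in [(.08,.112,.115),(-.08,.112,.115),(-.08,-.112,.095),(.08,-.112,.095)]: d2(np.r_[l2w(x,y),z],(0,255,0))
for y in (-.008,.014,.036): d2(np.r_[l2w(-.0495,y),.1485],(255,0,255))
for y in (-.02,.05): 
  d2(np.r_[l2w(-.0825,y),.12],(255,0,0)); d2(np.r_[l2w(.0725,y),.12],(255,0,0))
cv2.imwrite('pics/ov2.png',J)
rel([.508,-.449,.0185],down(YAW))
E
```

```text
(728, 784, 3)
shift [0.9, -1.0, 82.2] rot [0.0006, -0.0003, -0.0024] rows 2.0
```

View pics/ov1.png

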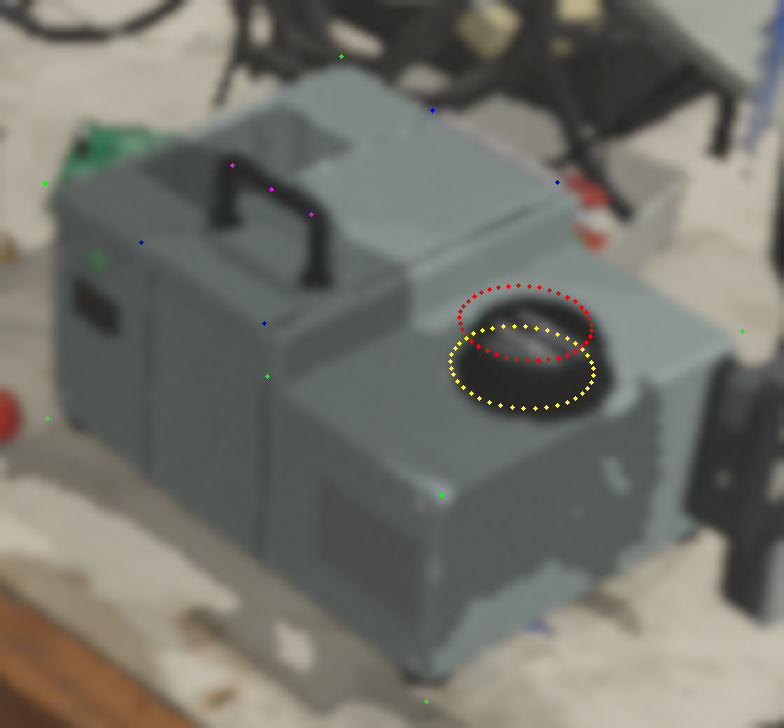

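View pics/ov2.png

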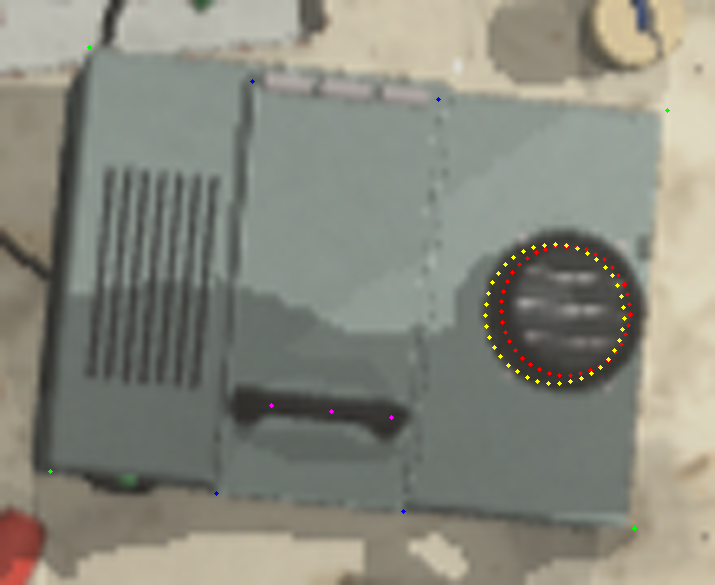

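```bash
cat > sil.py <<'E'
from h import *
from scipy.optimize import minimize
def circ(cx,cy,z,r,n=60): 
    t=np.linspace(0,2*np.pi,n); return np.c_[cx+r*np.cos(t),cy+r*np.sin(t),0*t+z]
def sil(f,c,stack,box,S=8):
    # union of hull of stacked discs [(z0,r0),(z1,r1)] consecutive
    x0,y0,x1,y1=box; m=np.zeros(((y1-y0)*S,(x1-x0)*S),np.uint8)
    for a,b in zip(stack[:-1],stack[1:]):
        p=np.r_[proj(f,circ(*c,*a)),proj(f,circ(*c,*b))]
        p=(p+.5-[x0,y0])*S
        h=cv2.convexHull(p.astype(np.float32)).astype(np.int32); cv2.fillConvexPoly(m,h,255)
    return cv2.resize(m,(x1-x0,y1-y0),interpolation=cv2.INTER_AREA)/255.
def fit(f,stack,box,c0,thr):
    x0,y0,x1,y1=box; g=f['color'][y0:y1,x0:x1].max(2).astype(float)
    d=np.clip((thr[1]-g)/(thr[1]-thr[0]),0,1)
    best=None
    for s in (.004,.0015):
        r=minimize(lambda c:((sil(f,c,stack,box)-d)**2).sum(),c0,method='Nelder-Mead',options=dict(initial_simplex=np.array(c0)+np.array([[0,0],[s,0],[0,s]]),xatol=1e-4))
        c0=r.x
    return r.x,r.fun
E
python3 - <<'E'
from sil import *
f=grab('side'); g=grab('top')
sp=[(.095,.0265),(.111,.0265),(.115,.0243)]
cap=[(0,.032),(.016,.032),(.0161,.012),(.039,.012)]
pf=proj(f,[.534,-.291,.105])[0].astype(int); pg=proj(g,[.534,-.291,.105])[0].astype(int)
print('rim side',fit(f,sp,(pf[0]-18,pf[1]-14,pf[0]+20,pf[1]+18),[.535,-.292],(60,110)))
print('rim top',fit(g,sp,(pg[0]-18,pg[1]-18,pg[0]+20,pg[1]+18),[.535,-.292],(60,120)))
pf=proj(f,[.508,-.449,.02])[0].astype(int); pg=proj(g,[.508,-.449,.02])[0].astype(int)
print('cap side',fit(f,cap,(pf[0]-22,pf[1]-20,pf[0]+24,pf[1]+20),[.508,-.449],(60,140)))
print('cap top',fit(g,cap,(pg[0]-18,pg[1]-18,pg[0]+18,pg[1]+18),[.508,-.449],(60,140)))
E
```

```text
rim side (array([ 0.52952798, -0.29983715]), np.float64(52.85481307189543))
rim top (array([ 0.53300484, -0.29269842]), np.float64(109.52557285659361))
cap side (array([ 0.50213033, -0.45395272]), np.float64(49.159322616301424))
cap top (array([ 0.50809425, -0.4489895 ]), np.float64(169.29814182045368))
```

```bash
python3 -m crank '[[[0.5,-0.5,40,0,0,0,1],[0.5,-0.5,68,0,0,0,1],[0.5,-0.5,80,0,0,0,1],[0.5,-0.5,80,0,0,0,1],[0.5,-0.5,80,0,0,0,0.6],[0.5,-0.5,80,0,0,0,0.2],[0.5,-0.5,80,0,0,0,0],[0.5,-0.5,80,0,0,0,0],[0.5,-0.5,80,0,0,0,0],[0.5,-0.5,80,0,0,0,0]]]'; python3 - <<'E'
from h import *
st()
f=grab('side')
cv2.imwrite('pics/s2.png',cv2.resize(f['color'][300:420,400:540],None,fx=5,fy=5,interpolation=cv2.INTER_CUBIC))
E
```

```text
time_s: 3.23
ee_pos: [0.5085, -0.4503, 0.0224]
tool_rot: [0.999, -0.038, 0.001, 0.001]
force: [-0.6, 0.5, 4.6]
gripper_width: 0.0216
t 3.23 p [ 0.5085 -0.4503  0.0224] q [-0.725  0.597 -0.11   0.861 -0.     0.922] F [-0.6  0.5  4.6] w 0.0216
x [ 0.997 -0.076  0.003] z [ 0.002 -0.002 -1.   ]
```

View pics/s2.png

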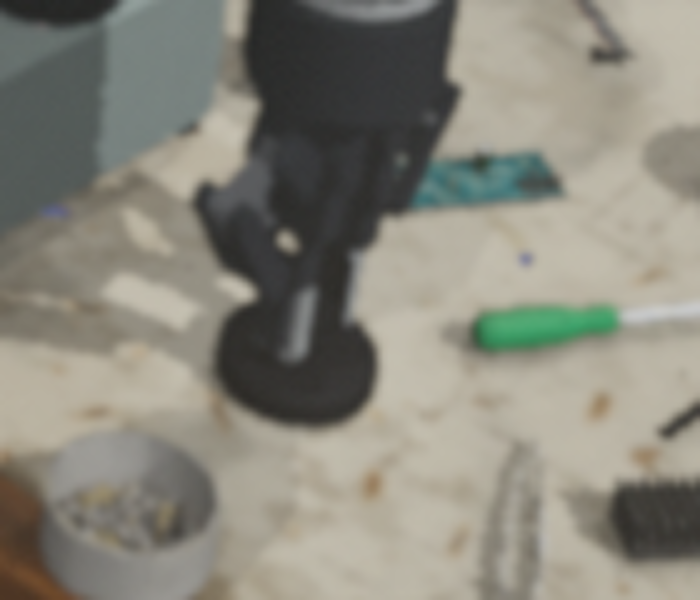

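```bash
python3 -m crank '[[[0,0,-30,0,0,0,0],[0,0,-70,0,0,0,0],[0,0,-110,0,0,0,0],[0,0,-143,0,0,0,0],[0,0,-143,0,0,0,0]]]'; python3 - <<'E'
from h import *
st()
f=grab('side')
rel([.533,-.293,.165],down(YAW))
cv2.imwrite('pics/s3.png',cv2.resize(f['color'][240:380,380:540],None,fx=5,fy=5,interpolation=cv2.INTER_CUBIC))
E
```

```text
time_s: 3.7
ee_pos: [0.5116, -0.4529, 0.1746]
tool_rot: [0.999, -0.038, 0.006, 0.005]
force: [0.6, -1.8, -1.5]
gripper_width: 0.0217
t 3.7 p [ 0.5116 -0.4529  0.1746] q [-0.725  0.482  0.069  1.142 -0.     0.922] F [ 0.6 -1.8 -1.5] w 0.0217
x [ 0.997 -0.076  0.013] z [ 0.012 -0.011 -1.   ]
shift [10.2, -160.3, 4.9] rot [0.0077, -0.0098, -0.0021] rows 3.9
```

View pics/s3.png

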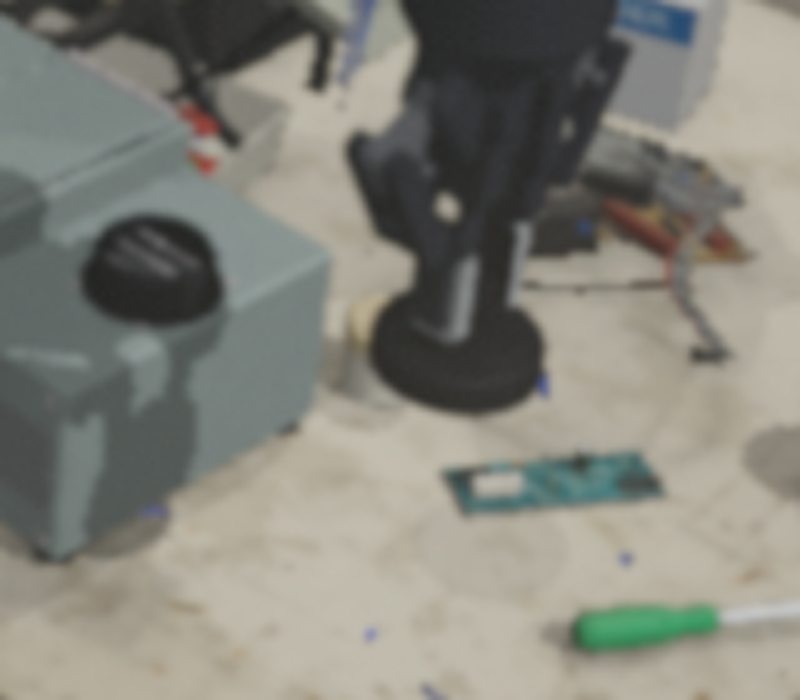

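```bash
python3 -m crank '[[[2.5,-40,0,0.0077,-0.0098,0,0],[5,-80,0,0.0077,-0.0098,0,0],[7.5,-120,4,0.0077,-0.0098,0,0],[10,-150,7,0.0077,-0.0098,0,0],[10.2,-160,7,0.0077,-0.0098,0,0],[10.2,-160,7,0.0077,-0.0098,0,0],[10.2,-160,7,0.0077,-0.0098,0,0]]]'; python3 - <<'E'
from h import *
st()
f=grab('side'); g=grab('top')
rel([.533,-.293,.145],down(YAW))
cv2.imwrite('pics/s4.png',np.hstack([cv2.resize(f['color'][220:340,380:460],None,fx=5,fy=5,interpolation=cv2.INTER_CUBIC),cv2.resize(g['color'][200:300,385:465],(400,600),fx=5,fy=5,interpolation=cv2.INTER_CUBIC)]))
E
```

```text
time_s: 4.33
ee_pos: [0.5328, -0.2931, 0.1622]
tool_rot: [0.999, -0.037, -0.001, 0.0]
force: [-0.2, -0.2, -1.2]
gripper_width: 0.0216
t 4.33 p [ 0.5328 -0.2931  0.1622] q [-5.030e-01  3.630e-01 -1.370e-01  1.071e+00 -1.000e-03  1.143e+00] F [-0.2 -0.2 -1.2] w 0.0216
x [ 0.997 -0.074 -0.001] z [-0.001 -0.    -1.   ]
shift [0.1, -1.4, 17.6] rot [0.0005, 0.0003, -0.0031] rows 0.4
```

View pics/s4.png

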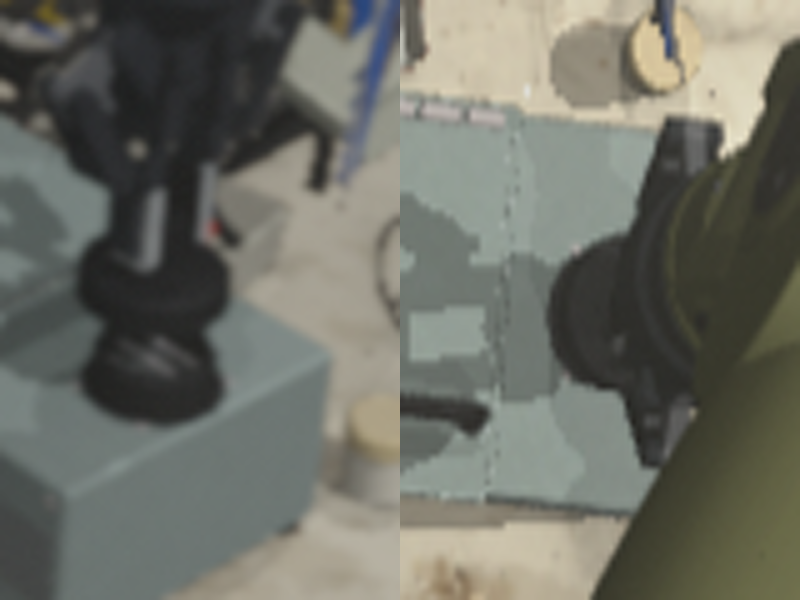

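```bash
python3 - <<'E'
from sil import *
f=grab('side'); g=grab('top')
G=f['color'].max(2)
for v in range(262,306,3):
    row=G[v,385:435].astype(float); idx=np.where(row<75)[0]
    print(v, idx.min()+385, idx.max()+385, end=' | ')
print()
lat=np.array([.73154,-.6818])/np.hypot(.73154,.6818)
for z,r,c in [(.14,.032,(.533,-.2935)),(.156,.032,(.533,-.2935)),(.111,.0265,(.533,-.2927)),(.095,.0265,(.533,-.2927))]:
    p=proj(f,circ(*c,z,r)); print(z,p[:,0].min().round(1),p[:,0].max().round(1),'rows',p[:,1].min().round(1),p[:,1].max().round(1))
print(lat)
G=g['color'].max(2)
for v in range(245,276,3):
    row=G[v,405:450].astype(float); idx=np.where(row<75)[0]
    print(v, idx.min()+405 if len(idx) else None, end=' | ')
for z in (.14,.156): 
    p=proj(g,circ(.533,-.2935,z,.032)); print(z,p[:,0].min(),p[:,1].min(),p[:,1].max())
E
```

```text
262 403 419 | 265 402 425 | 268 399 427 | 271 397 424 | 274 396 425 | 277 395 425 | 280 395 425 | 283 399 423 | 286 400 420 | 289 398 421 | 292 397 422 | 295 395 423 | 298 397 423 | 301 400 422 | 304 410 415 | 
0.14 394.2 425.6 rows 269.2 286.7
0.156 394.6 426.2 rows 262.8 280.0
0.111 395.7 421.4 rows 282.0 296.7
0.095 395.2 420.8 rows 288.2 303.0
[ 0.73153926 -0.68179931]
245 417 | 248 415 | 251 415 | 254 415 | 257 415 | 260 417 | 263 421 | 266 430 | 269 431 | 272 432 | 275 433 | 0.14 416.30728722573053 238.72231586091212 265.38501721379185
0.156 417.5788842818492 238.12871413692366 265.11340505582245
```

```bash
python3 -m crank '[[[1,2,8,0,0,0,0],[1,2,16,0,0,0,0],[1,2,24,0,0,0,0],[1,2,30,0,0,0,0],[1,2,34,0,0,0,0],[1,2,36,0,0,0,0],[1,2,36,0,0,0,0]]]'; python3 - <<'E'
from h import *
st()
f=grab('side'); 
cv2.imwrite('pics/s5.png',cv2.resize(f['color'][220:340,360:480],None,fx=5,fy=5,interpolation=cv2.INTER_CUBIC))
E
```

```text
time_s: 5.12
ee_pos: [0.5333, -0.2965, 0.126]
tool_rot: [0.999, -0.039, -0.001, -0.0]
force: [0.6, 0.5, -0.3]
gripper_width: 0.0212
t 5.12 p [ 0.5333 -0.2965  0.126 ] q [-0.507  0.392 -0.182  0.998 -0.     1.141] F [ 0.6  0.5 -0.3] w 0.0212
x [ 0.997 -0.077 -0.001] z [-0.001  0.    -1.   ]
```

View pics/s5.png

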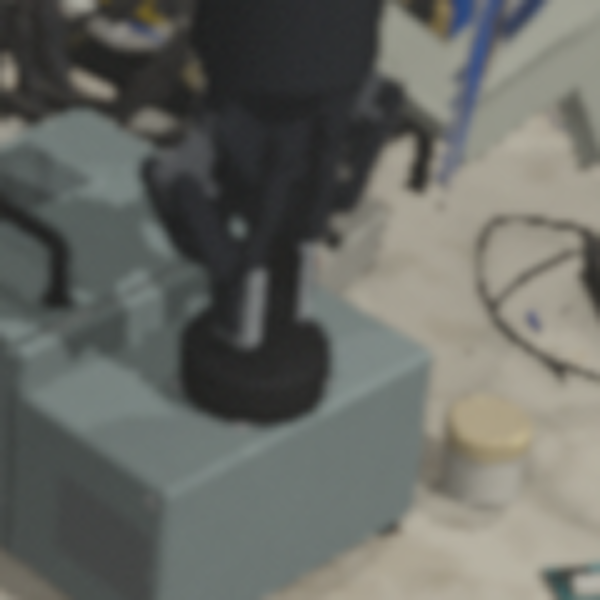

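```bash
python3 -m crank '[[[0,0,2,0,0,0,0],[0,0,4,0,0,0,0],[0,0,5,0,0,0,0],[0,0,5,0,0,0,0]]]'; python3 -c "
from h import *
st()"
```

```text
time_s: 5.5
ee_pos: [0.5342, -0.297, 0.125]
tool_rot: [0.999, -0.039, 0.001, 0.001]
force: [-6.3, 3.1, 19.8]
gripper_width: 0.0216
t 5.5 p [ 0.5342 -0.297   0.125 ] q [-0.507  0.392 -0.185  0.991 -0.     1.141] F [-6.3  3.1 19.8] w 0.0216
x [ 0.997 -0.077  0.002] z [ 0.002 -0.002 -1.   ]
```

```bash
python3 -m crank '[[[0,0,-0.5,0,0,0,0.3],[0,0,-0.5,0,0,0,0.7],[0,0,-0.5,0,0,0,1],[0,0,-0.5,0,0,0,1],[0,0,-20,0,0,0,1],[0,0,-50,0,0,0,1],[0,0,-80,0,0,0,1],[-30,0,-80,0,0,0,1],[-60,-30,-80,0,0,0,1],[-60,-60,-80,0,0,0,1],[-60,-60,-80,0,0,0,1]]]'; python3 - <<'E'
from sil import *
st()
f=grab('side','s6f.png'); g=grab('top','t6f.png')
o=env.get_obs()
cv2.imwrite('pics/s6.png',np.hstack([cv2.resize(f['color'][220:340,340:460],(480,480),interpolation=cv2.INTER_CUBIC),cv2.resize(g['color'][200:300,350:450],(480,480),interpolation=cv2.INTER_CUBIC)])[:, :800] if 0 else cv2.resize(f['color'][220:340,330:460],None,fx=5,fy=5,interpolation=cv2.INTER_CUBIC))
E
```

```text
time_s: 6.42
ee_pos: [0.4769, -0.2285, 0.2045]
tool_rot: [0.999, -0.038, 0.0, -0.001]
force: [0.7, -0.2, 0.3]
gripper_width: 0.0853
t 6.42 p [ 0.4769 -0.2285  0.2045] q [-0.448  0.193 -0.266  1.112  0.002  1.198] F [ 0.7 -0.2  0.3] w 0.0853
x [ 0.997 -0.075  0.001] z [ 0.001  0.001 -1.   ]
```

View pics/s6.png

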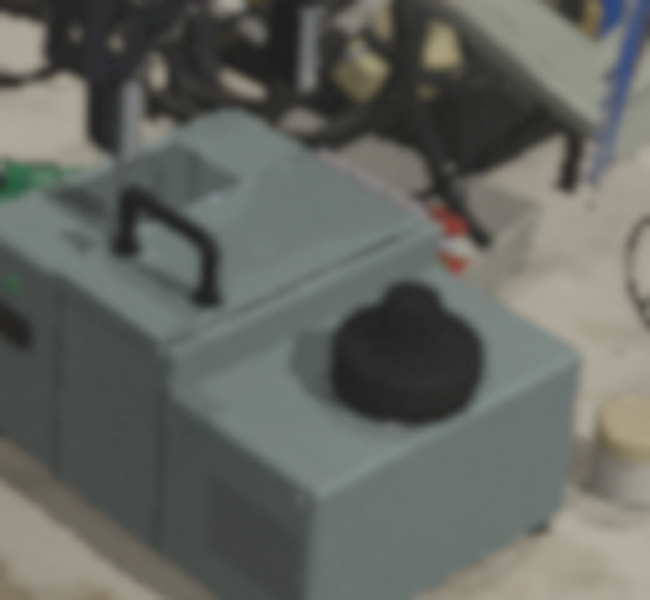

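View pics/t6f.png

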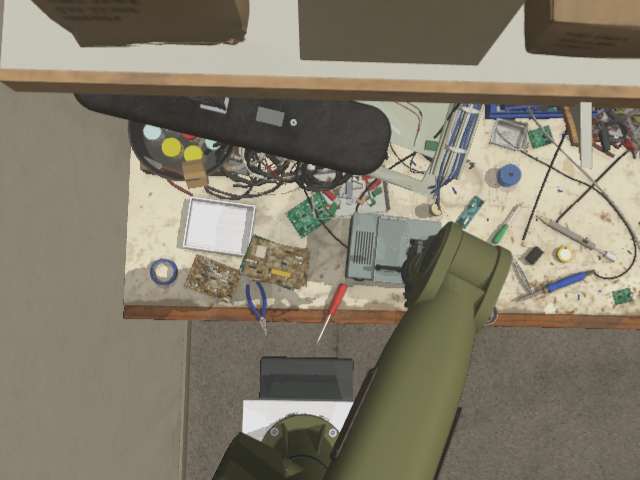

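```bash
python3 - <<'E'
from h import *
h=l2w(-.05,.0155); print(h)
rel([*h,.200],down(YAW)); rel([*h,.137],down(YAW))
f=grab('side')
for th in (0,.03,.06,.1):
    hx=.0725-(.122*np.cos(th)-.03*np.sin(th)); hz=.1185+.122*np.sin(th)+.03*np.cos(th)
    print(th,proj(f,np.r_[l2w(hx,.015+.022),hz]).round(1),proj(f,np.r_[l2w(hx,.015-.022),hz]).round(1))
cv2.imwrite('pics/s7.png',cv2.resize(f['color'][250:285,340:385],None,fx=16,fy=16,interpolation=cv2.INTER_CUBIC))
E
```

```text
[ 0.49247322 -0.19727016]
shift [11.0, -35.5, 4.8] rot [0.0019, -0.0026, -0.002] rows 0.9
shift [10.9, -35.6, 67.8] rot [0.0019, -0.0026, -0.002] rows 1.9
0 [[355.7 258.8]] [[369.7 267.5]]
0.03 [[356.1 257.2]] [[370.1 265.9]]
0.06 [[356.5 255.6]] [[370.6 264.3]]
0.1 [[357.1 253.5]] [[371.2 262.1]]
```

View pics/s7.png

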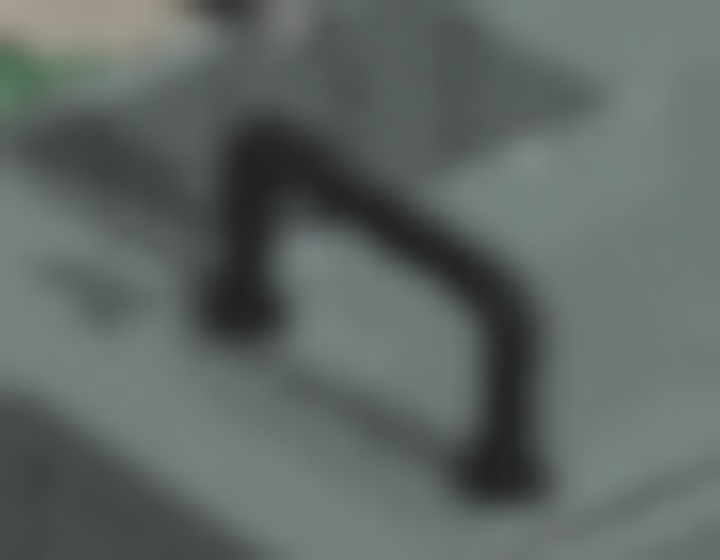

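```bash
python3 -m crank '[[[5.5,-18,2,0,0,0,0.6],[11,-35.6,5,0,0,0,0.6],[11,-35.6,20,0,0,0,0.6],[11,-35.6,45,0,0,0,0.6],[11,-35.6,65,0,0,0,0.6],[11,-35.6,71,0,0,0,0.6],[11,-35.6,71,0,0,0,0.6],[11,-35.6,71,0,0,0,0.2],[11,-35.6,71,0,0,0,0],[11,-35.6,71,0,0,0,0],[11,-35.6,71,0,0,0,0]]]'; python3 - <<'E'
from sil import *
st()
f=grab('side')
cv2.imwrite('pics/s8.png',cv2.resize(f['color'][200:320,300:440],None,fx=5,fy=5,interpolation=cv2.INTER_CUBIC))
E
```

```text
time_s: 7.48
ee_pos: [0.4929, -0.1985, 0.1346]
tool_rot: [0.999, -0.038, 0.001, 0.002]
force: [1.3, -0.6, 0.6]
gripper_width: 0.0067
t 7.48 p [ 0.4929 -0.1985  0.1346] q [-0.382  0.243 -0.37   0.955 -0.002  1.266] F [ 1.3 -0.6  0.6] w 0.0067
x [ 0.997 -0.077  0.003] z [ 0.003 -0.003 -1.   ]
```

View pics/s8.png

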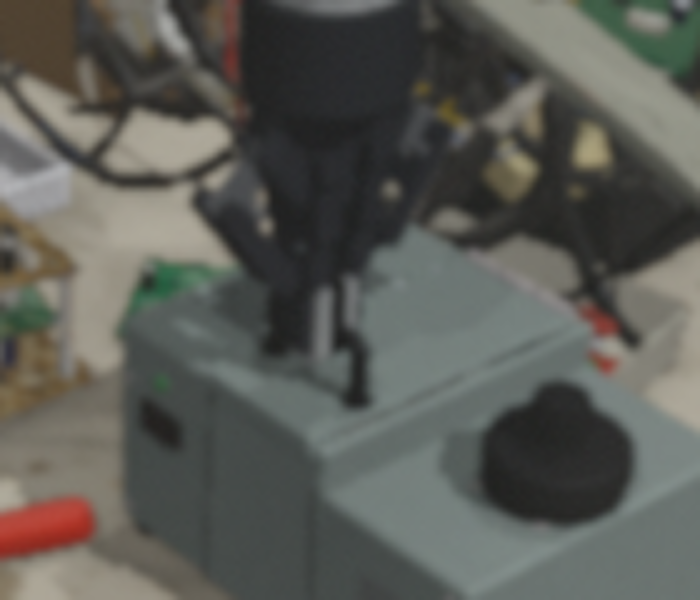

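```bash
python3 -m crank '[[[3,0,-10.5,0,0,0,0],[7,0,-20.7,0,0,0,0],[12,0,-30.6,0,0,0,0],[17.6,0,-39.9,0,0,0,0],[24,0,-48.8,0,0,0,0],[31.4,0,-57,0,0,0,0],[39.2,0,-64.5,0,0,0,0],[47.8,0,-71.4,0,0,0,0],[47.8,0,-71.4,0,0,0,0]]]'; python3 - <<'E'
from sil import *
st()
f=grab('side')
cv2.imwrite('pics/s9.png',cv2.resize(f['color'][200:320,300:440],None,fx=5,fy=5,interpolation=cv2.INTER_CUBIC))
E
```

```text
time_s: 8.28
ee_pos: [0.541, -0.2023, 0.2079]
tool_rot: [0.999, -0.038, 0.002, 0.002]
force: [-6.4, -0.1, 5.7]
gripper_width: 0.0062
t 8.28 p [ 0.541  -0.2023  0.2079] q [-0.356  0.278 -0.149  1.14  -0.003  1.291] F [-6.4 -0.1  5.7] w 0.0062
x [ 0.997 -0.076  0.003] z [ 0.003 -0.005 -1.   ]
```

View pics/s9.png

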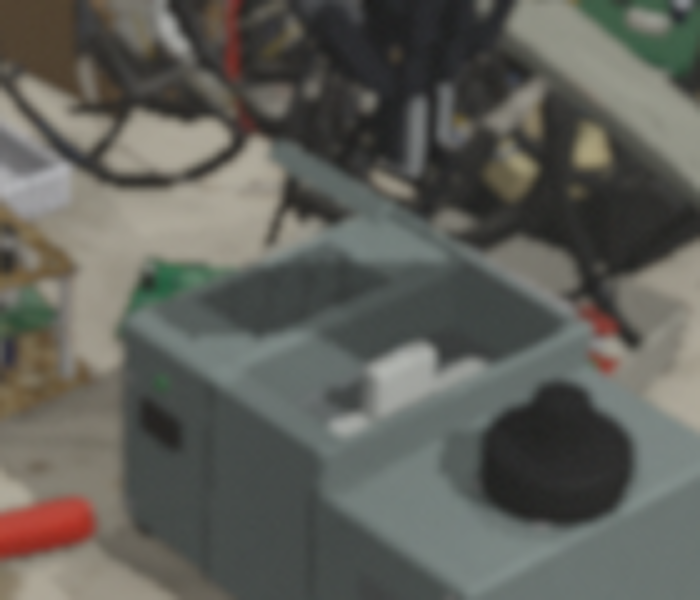

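```bash
python3 -m crank '[[[9,0,-5.5,0,0,0,0],[18.8,0,-10.5,0,0,0,0],[28.5,0,-14.5,0,0,0,0],[39,0,-18,0,0,0,0],[50,0,-20.5,0,0,0,0],[60.7,0,-22,0,0,0,0],[66,0,-22.5,0,0,0,0],[66,0,-22.5,0,0,0,0]]]'; python3 - <<'E'
from sil import *
st()
f=grab('side','s10f.png'); grab('top','t10f.png')
cv2.imwrite('pics/s10.png',cv2.resize(f['color'][180:320,300:440],None,fx=4,fy=4,interpolation=cv2.INTER_CUBIC))
E
```

```text
time_s: 9.0
ee_pos: [0.6072, -0.2076, 0.2311]
tool_rot: [0.999, -0.038, 0.002, 0.003]
force: [-0.4, -0.7, 3.8]
gripper_width: 0.0065
t 9.0 p [ 0.6072 -0.2076  0.2311] q [-0.327  0.388  0.058  1.234 -0.004  1.32 ] F [-0.4 -0.7  3.8] w 0.0065
x [ 0.997 -0.076  0.005] z [ 0.004 -0.005 -1.   ]
```

View pics/s10.png

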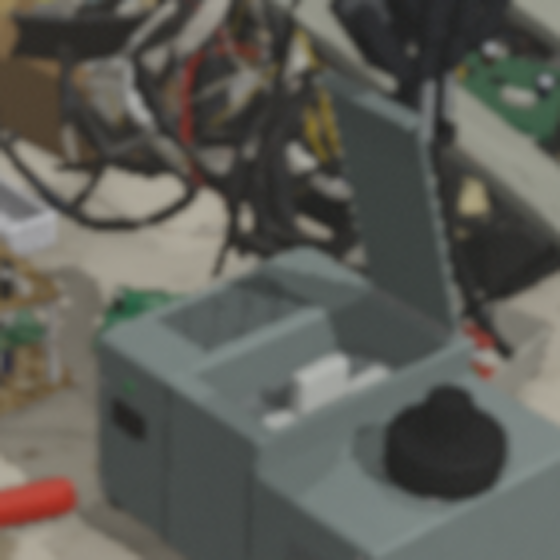

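View pics/t10f.png

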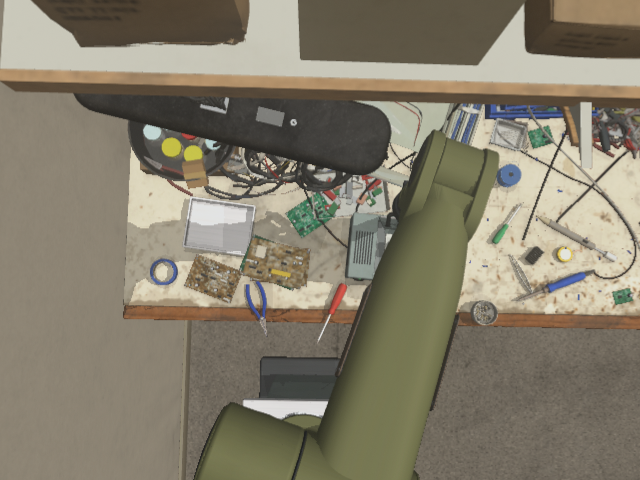

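View pics/s10f.png

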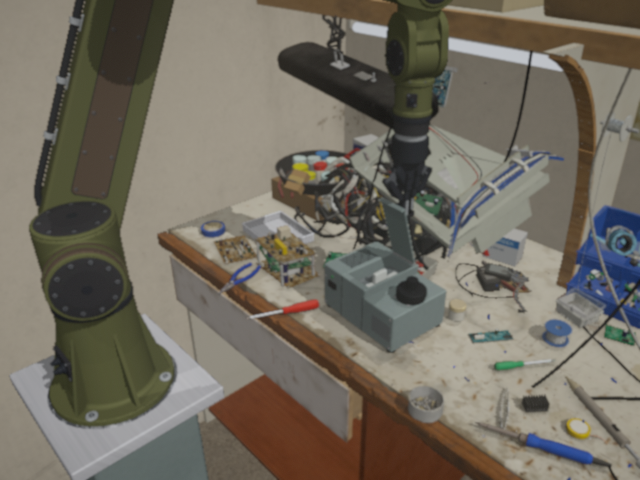

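```bash
python3 -m crank '[[[0,0,0,0,0,0,0.18],[0,0,0,0,0,0,0.18],[0,0,-20,0,0,0,0.18],[0,0,-45,0,0,0,0.18],[0,0,-65,0,0,0,0.15],[-20,0,-65,0,0,0,0.1],[-60,0,-65,0,0,0,0],[-100,0,-65,0,0,0,0],[-120,0,-65,0,0,0,0],[-120,0,-65,0,0,0,0]]]'; python3 - <<'E'
from sil import *
st()
f=grab('side','s11f.png'); grab('top','t11f.png')
cv2.imwrite('pics/s11.png',cv2.resize(f['color'][160:320,300:460],None,fx=3.7,fy=3.7,interpolation=cv2.INTER_CUBIC))
E
```

```text
time_s: 9.93
ee_pos: [0.483, -0.1973, 0.296]
tool_rot: [0.999, -0.039, 0.002, 0.002]
force: [1.7, -0.5, 0.4]
gripper_width: 0.0001
t 9.93 p [ 0.483  -0.1973  0.296 ] q [-0.386  0.142 -0.118  1.306 -0.003  1.263] F [ 1.7 -0.5  0.4] w 0.0001
x [ 0.997 -0.077  0.004] z [ 0.004 -0.005 -1.   ]
```

View pics/s11.png

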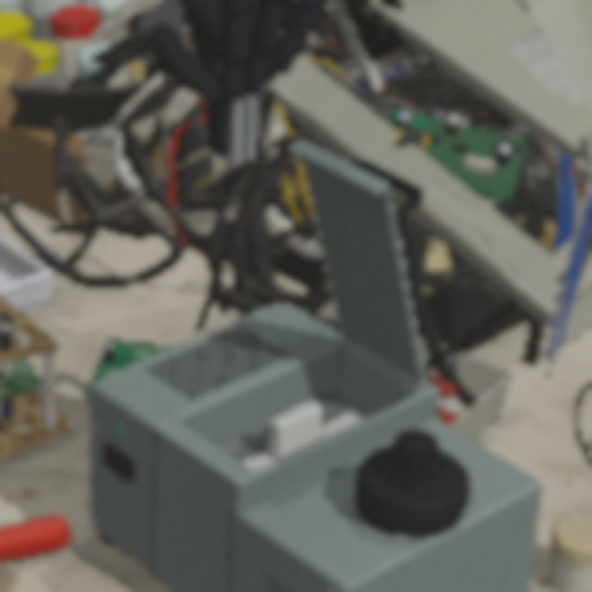

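```bash
python3 - <<'E'
from h import *
print('loc', (np.array([[np.cos(YAW),np.sin(YAW)],[-np.sin(YAW),np.cos(YAW)]])@(env.get_obs()['ee_pos'][:2]-EXT)).round(4))
for x,z in ((-.04,.24),(0.,.215),(.03,.215),(.06,.213),(.085,.21)):
    rel([*l2w(x,.015),z],down(YAW,.5))
E
```

```text
loc [-0.0557  0.0144]
shift [15.4, -0.9, 56.1] rot [0.0058, 0.4936, -0.0021] rows 3.9
shift [55.2, -1.2, 81.3] rot [0.0058, 0.4936, -0.0021] rows 3.9
shift [85.2, -1.3, 81.5] rot [0.0058, 0.4936, -0.0021] rows 3.9
shift [115.2, -1.4, 83.7] rot [0.0058, 0.4936, -0.0021] rows 3.9
shift [140.2, -1.5, 86.9] rot [0.0058, 0.4936, -0.0021] rows 4.0
```

```bash
python3 -m crank '[[[10,-1,30,0.003,0.15,0,0],[15,-1,56,0.005,0.3,0,0],[20,-1,70,0.006,0.4936,0,0],[35,-1,78,0.006,0.4936,0,0],[55,-1,81,0.006,0.4936,0,0],[65,-1,81,0.006,0.4936,0,0],[75,-1,81,0.006,0.4936,0,0],[85,-1,81,0.006,0.4936,0,0],[95,-1,82,0.006,0.4936,0,0],[105,-1,83,0.006,0.4936,0,0],[105,-1,83,0.006,0.4936,0,0]]]'; python3 - <<'E'
from sil import *
st()
f=grab('side','s12f.png'); grab('top','t12f.png')
cv2.imwrite('pics/s12.png',cv2.resize(f['color'][160:320,300:460],None,fx=3.7,fy=3.7,interpolation=cv2.INTER_CUBIC))
E
```

```text
time_s: 10.95
ee_pos: [0.5975, -0.2067, 0.2173]
tool_rot: [0.968, -0.036, 0.25, 0.01]
force: [0.1, -0.5, 0.1]
gripper_width: 0.0002
t 10.95 p [ 0.5975 -0.2067  0.2173] q [-0.418  0.016 -0.569  0.505  0.163  1.266] F [ 0.1 -0.5  0.1] w 0.0002
x [ 0.873 -0.064  0.484] z [ 0.483 -0.037 -0.875]
```

View pics/s12.png

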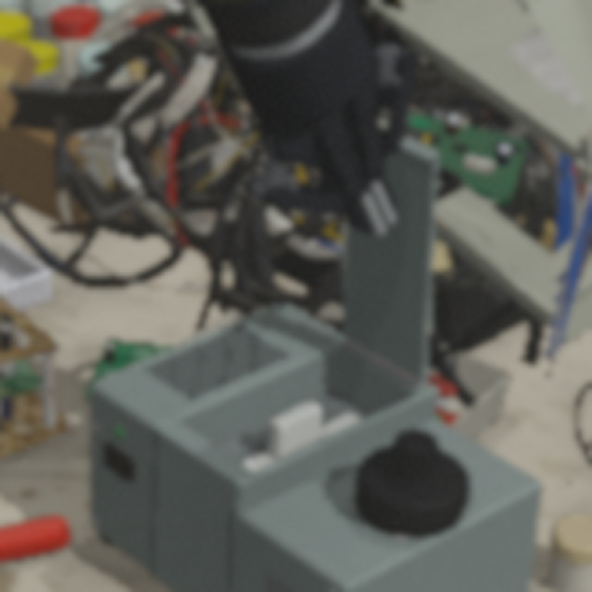

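```bash
python3 -m crank '[[[8,0,5,0,0,0,0],[16,0,10,0,0,0,0],[24,0,15,0,0,0,0],[30,0,19,0,0,0,0],[30,0,19,0,0,0,0]]]'; python3 - <<'E'
from sil import *
st()
f=grab('side','s13f.png')
cv2.imwrite('pics/s13.png',cv2.resize(f['color'][160:320,300:460],None,fx=3.7,fy=3.7,interpolation=cv2.INTER_CUBIC))
E
```

```text
time_s: 11.47
ee_pos: [0.631, -0.2085, 0.2124]
tool_rot: [0.968, -0.036, 0.248, 0.009]
force: [-0.2, -0.3, 0.4]
gripper_width: -0.0002
t 11.47 p [ 0.631  -0.2085  0.2124] q [-0.395  0.081 -0.51   0.5    0.152  1.287] F [-0.2 -0.3  0.4] w -0.0002
x [ 0.875 -0.065  0.48 ] z [ 0.479 -0.035 -0.877]
```

View pics/s13.png

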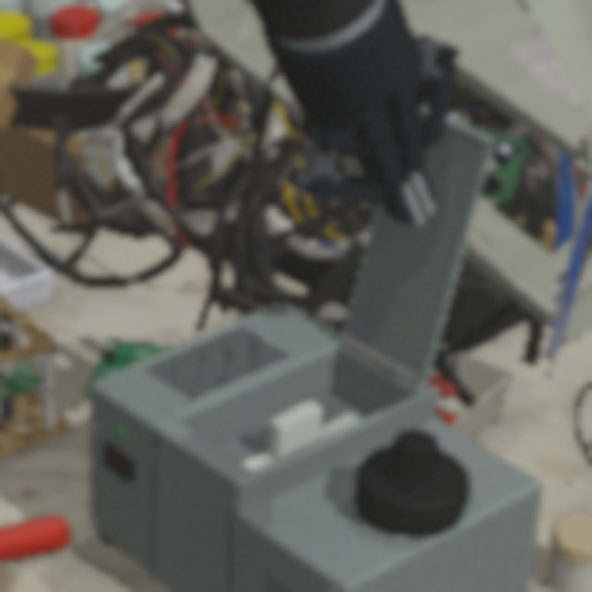

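```bash
python3 -m crank '[[[4,0,2,0,0,0,0],[7,0,4,0,0,0,0],[9,0,5,0,0,0,0],[9,0,5,0,0,0,0]]]'; python3 - <<'E'
from sil import *
st()
f=grab('side')
cv2.imwrite('pics/s14.png',cv2.resize(f['color'][160:320,300:460],None,fx=3.7,fy=3.7,interpolation=cv2.INTER_CUBIC))
E
```

```text
time_s: 11.85
ee_pos: [0.6351, -0.2088, 0.2114]
tool_rot: [0.969, -0.037, 0.243, 0.009]
force: [-37.8, 5.7, 24.6]
gripper_width: 0.0
t 11.85 p [ 0.6351 -0.2088  0.2114] q [-0.39   0.094 -0.494  0.512  0.147  1.293] F [-37.8   5.7  24.6] w 0.0
x [ 0.879 -0.068  0.472] z [ 0.471 -0.036 -0.881]
```

View pics/s14.png

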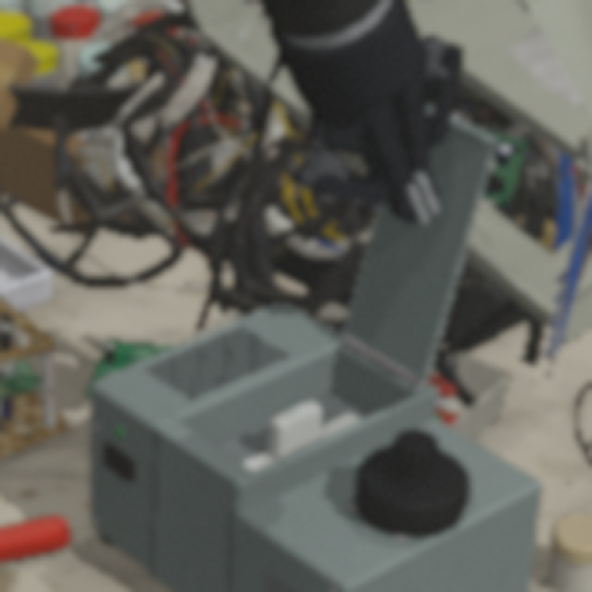

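```bash
python3 -m crank '[[[-30,0,-22,0,0,0,0],[-60,0,-50,0,0,0,0],[-80,0,-80,0,-0.12,0,0],[-90,0,-90,0,-0.24,0,0],[-100,0,-90,0,-0.36,0,0],[-100,0,-90,0,-0.49,0,0],[-100,0,-90,0,-0.49,0,0]]]'; python3 - <<'E'
from sil import *
st()
f=grab('side','s15f.png'); g=grab('top','t15f.png')
rel([*l2w(-.06,.014),.30],down(YAW+np.pi/2))
cv2.imwrite('pics/s15.png',cv2.resize(f['color'][160:320,300:460],None,fx=3.7,fy=3.7,interpolation=cv2.INTER_CUBIC))
E
```

```text
time_s: 12.48
ee_pos: [0.5072, -0.1991, 0.2412]
tool_rot: [0.999, -0.038, -0.003, -0.001]
force: [0.8, -0.3, -1.0]
gripper_width: -0.0
t 12.48 p [ 0.5072 -0.1991  0.2412] q [-0.374  0.212 -0.158  1.208  0.     1.272] F [ 0.8 -0.3 -1. ] w -0.0
x [ 0.997 -0.076 -0.007] z [-0.006  0.003 -1.   ]
shift [-23.8, 0.8, -58.1] rot [0.0, -0.0023, -1.5732] rows 12.6
```

View pics/s15.png

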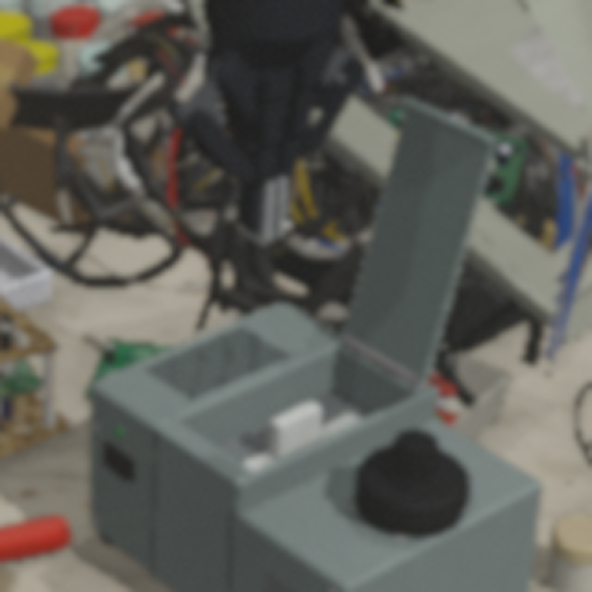

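View pics/t15f.png

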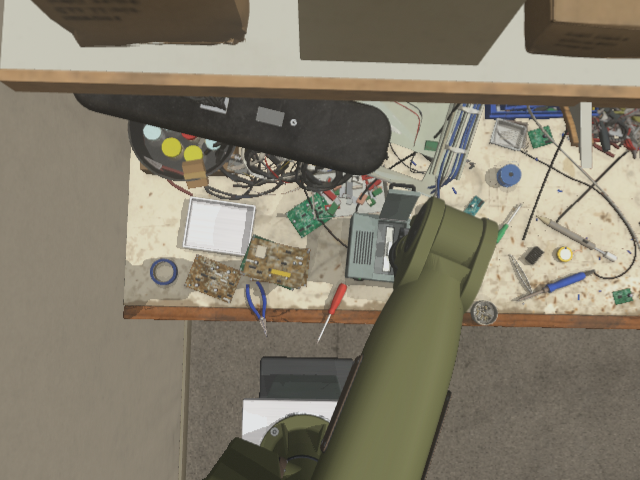

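```bash
python3 - <<'E'
from h import *
rel([.48,-.32,.28],down(YAW+np.pi/2))
E
```

```text
shift [-17.0, 122.6, -38.2] rot [0.0, -0.0023, -1.5732] rows 12.6
```

```bash
python3 -m crank '[[[-10,20,-38,0,0,-0.12,0.28],[-17,60,-38,0,0,-0.24,0.28],[-17,100,-38,0,0,-0.36,0.28],[-17,123,-38,0,0,-0.48,0.28],[-17,123,-38,0,0,-0.6,0.28],[-17,123,-38,0,0,-0.72,0.28],[-17,123,-38,0,0,-0.84,0.28],[-17,123,-38,0,0,-0.96,0.28],[-17,123,-38,0,0,-1.08,0.28],[-17,123,-38,0,0,-1.2,0.28],[-17,123,-38,0,0,-1.32,0.28],[-17,123,-38,0,0,-1.44,0.28]]]'; python3 - <<'E'
from sil import *
st()
f=grab('side','s16f.png'); g=grab('top','t16f.png')
for n in ('side','top'):
  for q in ('filter','filter_tab','flap'): print(n,q,[(round(d['score'],2),(np.array(d['rect'])*[640,480,640,480]).round(1).tolist()) for d in look_for(n,q)[:2]])
cv2.imwrite('pics/s16.png',cv2.resize(f['color'][220:320,330:430],None,fx=6,fy=6,interpolation=cv2.INTER_CUBIC))
cv2.imwrite('pics/t16.png',cv2.resize(g['color'][170:290,335:455],None,fx=5,fy=5,interpolation=cv2.INTER_CUBIC))
E
```

```text
time_s: 13.58
ee_pos: [0.4793, -0.3202, 0.281]
tool_rot: [0.775, 0.632, 0.002, 0.002]
force: [-0.5, 0.4, 0.1]
gripper_width: 0.0241
t 13.58 p [ 0.4793 -0.3202  0.281 ] q [-0.591  0.25  -0.019  1.297  0.003 -0.389] F [-0.5  0.4  0.1] w 0.0241
x [0.2  0.98 0.  ] z [ 0.006 -0.001 -1.   ]
side filter [(0.48, [371.3, 266.5, 393.9, 283.3])]
side filter_tab [(0.77, [370.0, 269.9, 396.2, 281.7])]
side flap [(0.82, [392.6, 211.0, 429.7, 261.9])]
top filter [(0.73, [381.2, 227.5, 395.0, 271.2])]
top filter_tab [(0.91, [382.6, 227.8, 395.9, 273.0])]
top flap [(0.68, [427.7, 202.4, 445.9, 218.1]), (0.56, [379.0, 183.8, 424.0, 223.9])]
```

View pics/s16.png

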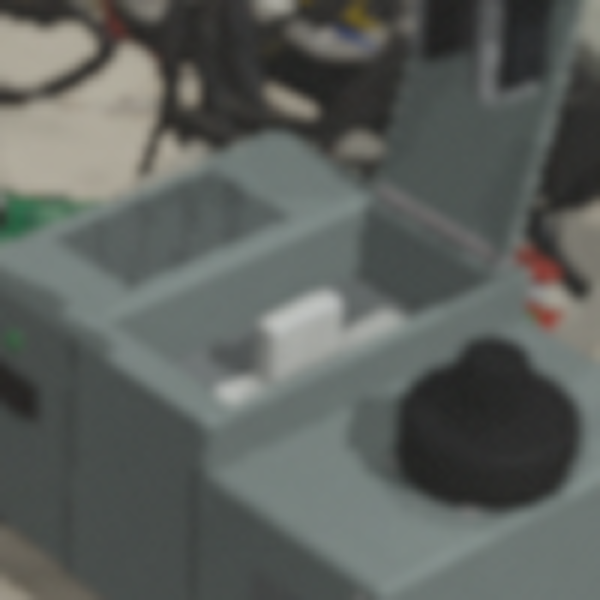

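View pics/t16.png

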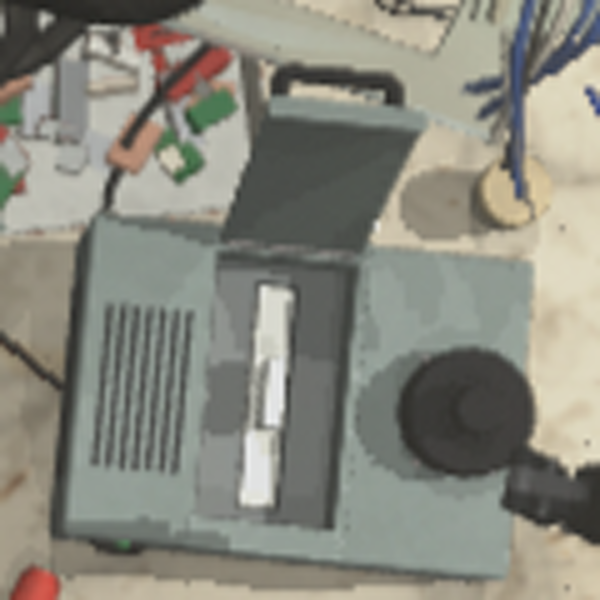

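```bash
python3 - <<'E'
from h import *
g=grab('top'); f=grab('side')
t=lambda x,y:(335+(x+.5)/5-.5,170+(y+.5)/5-.5)
a=at_z(g,*t(266,396),.084); b=at_z(g,*t(276,393),.110)
A=at_z(g,*t(275,285),.084); B=at_z(g,*t(257.5,506),.084)
M=np.array([[np.cos(YAW),np.sin(YAW)],[-np.sin(YAW),np.cos(YAW)]])
print(a,b,M@(a[:2]-EXT),M@(b[:2]-EXT)); d=(A-B)[:2]; print('yaw',np.arctan2(d[1],d[0]),np.linalg.norm(d), 'mid',(A+B)/2)
# tab in side: top face corners
for c in (a,b):
  for x in (-.017,.017):
    for y in (-.005,.005):
      for z in (.110,.086):
        p=c[:2]+M.T@[x,y]; q=proj(f,[*p,z])[0]; print((int((q[0]-330+.5)*6),int((q[1]-220+.5)*6)),end=' ')
  print()
# flap angle: free end edge mid
for th in (1.7,1.75,1.8,1.85):
    e=np.r_[l2w(.0725-.155*np.cos(th)+0*np.sin(th),.015),.1185+.155*np.sin(th)]
    q=proj(g,e)[0]; print(th,((q-[335,170]+.5)*5).round(), (proj(f,e)[0]-[300,160])*3.7)
E
```

```text
[ 0.54259336 -0.20066073  0.084     ] [ 0.54227469 -0.20200477  0.11      ] [0.0002338 0.0157991] [1.46874105e-05 1.44352852e-02]
yaw -0.06626783556749333 0.1109219156150928 mid [ 0.54300785 -0.20079416  0.084     ]
(271, 326) (268, 381) (252, 314) (249, 369) (339, 293) (335, 348) (320, 282) (317, 336) 
(273, 328) (270, 383) (254, 316) (251, 371) (341, 295) (337, 350) (322, 284) (319, 338) 
1.7 [346. 155.] [421.61900642 117.04541896]
1.75 [347. 138.] [430.66028259 115.35875731]
1.8 [348. 122.] [439.49665287 114.31333738]
1.85 [349. 105.] [448.10554017 113.90435001]
```

```bash
python3 - <<'E'
from h import *
rel([.5424,-.2015,.20],down(1.4995)); rel([.5424,-.2015,.14],down(1.4995)); 
E
```

```text
shift [129.0, 36.5, 80.0] rot [0.0017, -0.0015, -0.1362] rows 3.7
shift [128.9, 36.4, 140.0] rot [0.0017, -0.0015, -0.1362] rows 4.6
```

```bash
python3 -m crank '[[[30,9,10,0,0,-0.06,0.28],[65,19,30,0,0,-0.12,0.28],[100,29,50,0,0,-0.136,0.28],[125,36,80,0,0,-0.136,0.28],[129,36.4,110,0,0,-0.136,0.28],[129,36.4,130,0,0,-0.136,0.28],[129,36.4,140,0,0,-0.136,0.28],[129,36.4,140,0,0,-0.136,0.28]]]'; python3 - <<'E'
from sil import *
st()
f=grab('side')
rel([.5424,-.2015,.089],down(1.4995))
cv2.imwrite('pics/s17.png',cv2.resize(f['color'][200:310,320:430],None,fx=5,fy=5,interpolation=cv2.INTER_CUBIC))
E
```

```text
time_s: 14.75
ee_pos: [0.5408, -0.2007, 0.1375]
tool_rot: [0.732, 0.681, 0.0, -0.002]
force: [-0.1, -0.4, 0.4]
gripper_width: 0.0236
t 14.75 p [ 0.5408 -0.2007  0.1375] q [-0.356  0.326 -0.249  0.999  0.002 -0.285] F [-0.1 -0.4  0.4] w 0.0236
x [0.072 0.997 0.003] z [-0.002  0.003 -1.   ]
shift [-0.2, 0.6, 50.4] rot [-0.0002, -0.0019, -0.0006] rows 1.2
```

View pics/s17.png

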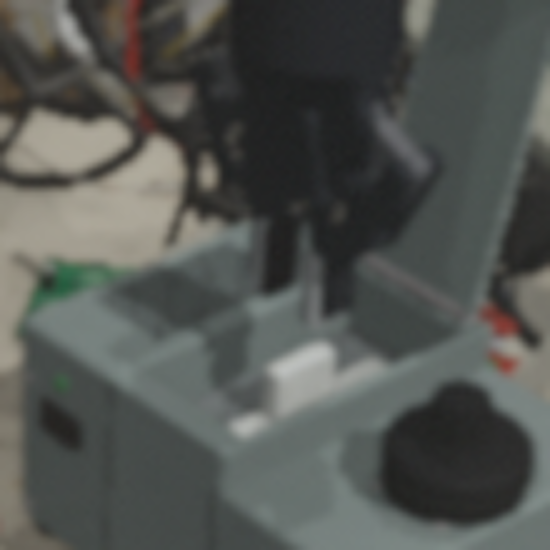

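```bash
python3 -m crank '[[[0,0.5,15,0,0,0,0.28],[0,0.5,30,0,0,0,0.28],[0,0.5,40,0,0,0,0.28],[0,0.5,46,0,0,0,0.28],[0,0.5,48,0,0,0,0.28],[0,0.5,48,0,0,0,0.28]]]'; python3 - <<'E'
from sil import *
st()
f=grab('side')
cv2.imwrite('pics/s18.png',cv2.resize(f['color'][200:310,320:430],None,fx=5,fy=5,interpolation=cv2.INTER_CUBIC))
E
```

```text
time_s: 15.3
ee_pos: [0.5424, -0.2016, 0.0917]
tool_rot: [0.732, 0.681, 0.001, -0.001]
force: [0.2, -0.5, 0.4]
gripper_width: 0.0242
t 15.3 p [ 0.5424 -0.2016  0.0917] q [-0.357  0.366 -0.306  0.899  0.002 -0.284] F [ 0.2 -0.5  0.4] w 0.0242
x [0.072 0.997 0.002] z [ 0.     0.002 -1.   ]
```

View pics/s18.png

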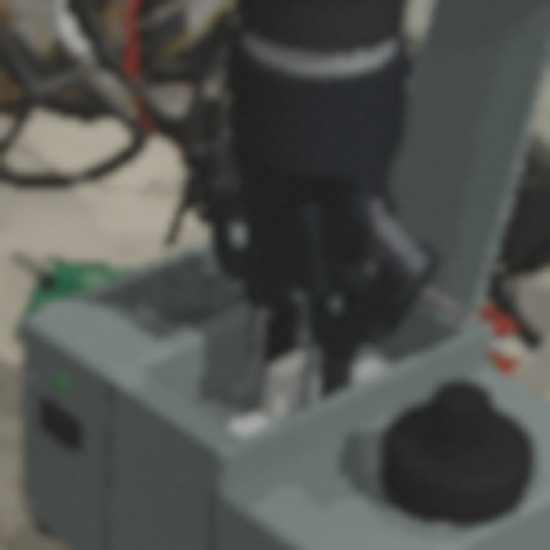

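```bash
python3 -m crank '[[[0,0,2,0,0,0,0.28],[0,0,2,0,0,0,0.15],[0,0,2,0,0,0,0],[0,0,2,0,0,0,0],[0,0,2,0,0,0,0],[0,0,2,0,0,0,0]]]'; python3 -c "
from h import *
st()"
```

```text
time_s: 15.85
ee_pos: [0.5433, -0.2018, 0.0908]
tool_rot: [0.732, 0.681, 0.001, 0.0]
force: [-0.2, 1.1, 6.1]
gripper_width: 0.0084
t 15.85 p [ 0.5433 -0.2018  0.0908] q [-0.357  0.367 -0.307  0.895  0.002 -0.284] F [-0.2  1.1  6.1] w 0.0084
x [0.072 0.997 0.001] z [ 0.002  0.001 -1.   ]
```

```bash
python3 -m crank '[[[0,0,-6,0,0,0,0],[0,0,-14,0,0,0,0],[0,0,-24,0,0,0,0],[0,0,-34,0,0,0,0],[0,0,-44,0,0,0,0],[0,0,-44,0,0,0,0]]]'; python3 - <<'E'
from sil import *
st()
f=grab('side')
cv2.imwrite('pics/s19.png',cv2.resize(f['color'][190:310,320:440],None,fx=5,fy=5,interpolation=cv2.INTER_CUBIC))
E
```

```text
time_s: 16.35
ee_pos: [0.5448, -0.2024, 0.1377]
tool_rot: [0.732, 0.681, 0.002, 0.002]
force: [0.4, -0.3, -0.9]
gripper_width: 0.0086
t 16.35 p [ 0.5448 -0.2024  0.1377] q [-0.357  0.327 -0.248  0.99   0.002 -0.285] F [ 0.4 -0.3 -0.9] w 0.0086
x [0.072 0.997 0.   ] z [ 0.006 -0.    -1.   ]
```

View pics/s19.png

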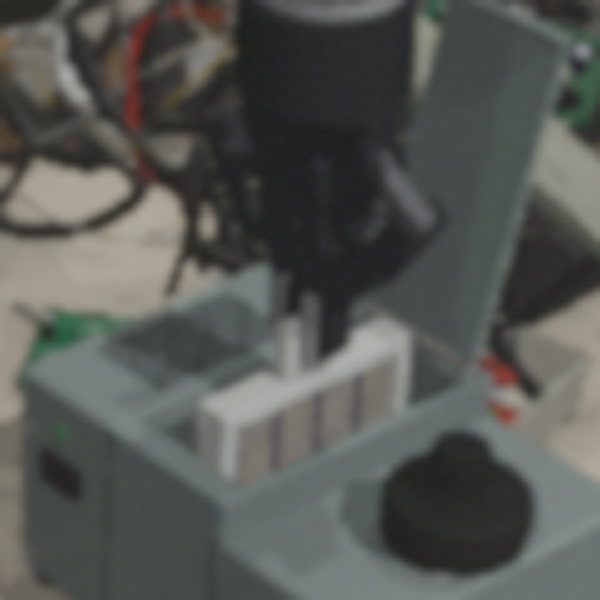

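```bash
python3 -m crank '[[[0,-1.5,-12,0,0,0,0],[0,-1.5,-28,0,0,0,0],[0,-1.5,-46,0,0,0,0],[0,-1.5,-66,0,0,0,0],[0,-1.5,-84,0,0,0,0],[0,-1.5,-96,0,0,0,0],[0,-1.5,-98,0,0,0,0],[0,-1.5,-98,0,0,0,0]]]'; python3 - <<'E'
from sil import *
st()
f=grab('side')
rel([.597,.230,.235],down(1.4565))
cv2.imwrite('pics/s20.png',cv2.resize(f['color'][190:310,320:440],None,fx=5,fy=5,interpolation=cv2.INTER_CUBIC))
E
```

```text
time_s: 17.07
ee_pos: [0.5428, -0.2023, 0.2349]
tool_rot: [0.732, 0.681, 0.002, 0.002]
force: [-0.8, 0.4, -1.4]
gripper_width: 0.0085
t 17.07 p [ 0.5428 -0.2023  0.2349] q [-0.358  0.268 -0.1    1.197  0.002 -0.286] F [-0.8  0.4 -1.4] w 0.0085
x [0.072 0.997 0.   ] z [ 0.006 -0.    -1.   ]
shift [434.9, 23.5, -0.7] rot [0.0044, -0.0007, 0.0421] rows 10.4
```

View pics/s20.png

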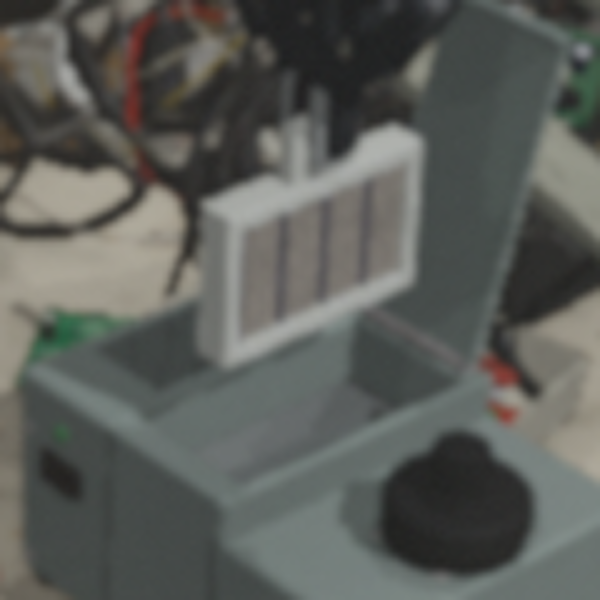

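```bash
python3 -m crank '[[[8,0,0,0,0,0,0],[24,0.5,0,0,0,0,0],[48,2,0,0,0,0,0],[76,4,0,0.004,0,0.01,0],[106,6,0,0.004,0,0.01,0],[136,8,0,0.004,0,0.01,0],[166,9,0,0.004,0,0.02,0],[196,10,0,0.004,0,0.02,0],[226,12,0,0.004,0,0.02,0],[256,14,0,0.004,0,0.03,0],[286,16,0,0.004,0,0.03,0],[312,17,0,0.004,0,0.03,0]]]'; python3 - <<'E'
from sil import *
st()
f=grab('side','s21.png')
rel([.597,.230,.21],down(1.4565))
E
```

```text
time_s: 18.12
ee_pos: [0.5808, 0.1102, 0.2327]
tool_rot: [0.742, 0.67, -0.0, -0.001]
force: [-0.5, -0.3, -1.2]
gripper_width: 0.0084
t 18.12 p [0.5808 0.1102 0.2327] q [ 1.870e-01  2.970e-01 -6.600e-02  1.209e+00  1.000e-03  2.880e-01] F [-0.5 -0.3 -1.2] w 0.0084
x [0.101 0.995 0.001] z [-0.002  0.001 -1.   ]
shift [116.4, 4.5, 23.1] rot [-0.0019, -0.0043, 0.0163] rows 2.8
```

View pics/s21.png

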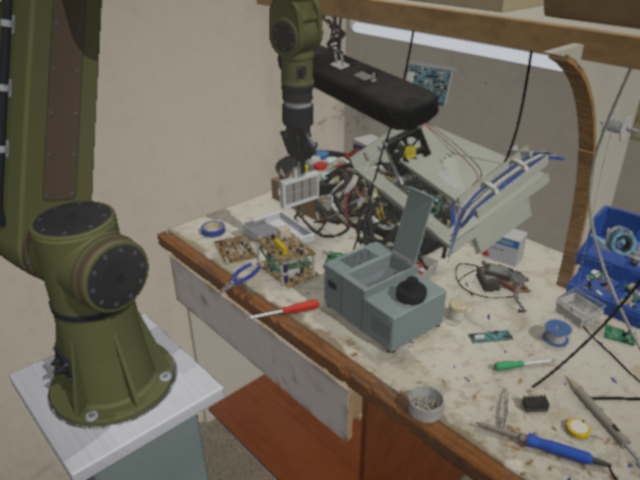

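```bash
python3 -m crank '[[[26,1,0,0,-0.004,0,0],[52,2,5,0,-0.004,0.016,0],[76,3,12,0,-0.004,0.016,0],[96,4,20,0,-0.004,0.016,0],[110,4.5,30,0,-0.004,0.016,0],[116,4.5,38,0,-0.004,0.016,0],[116.4,4.5,43,0,-0.004,0.016,0],[116.4,4.5,46,0,-0.004,0.016,0],[116.4,4.5,46,0,-0.004,0.016,0],[116.4,4.5,46,0,-0.004,0.016,0]]]'; python3 - <<'E'
from sil import *
st()
f=grab('side','s22f.png'); g=grab('top','t22.png')
cv2.imwrite('pics/s22.png',cv2.resize(f['color'][110:270,190:350],None,fx=3.7,fy=3.7,interpolation=cv2.INTER_CUBIC))
E
```

```text
time_s: 19.0
ee_pos: [0.597, 0.229, 0.1872]
tool_rot: [0.747, 0.665, -0.001, -0.001]
force: [0.2, 0.8, -0.2]
gripper_width: 0.0086
t 19.0 p [0.597  0.229  0.1872] q [ 3.660e-01  4.080e-01 -1.400e-02  1.151e+00  1.000e-03  4.810e-01] F [ 0.2  0.8 -0.2] w 0.0086
x [ 0.115  0.993 -0.   ] z [-0.002  0.    -1.   ]
```

View pics/s22.png

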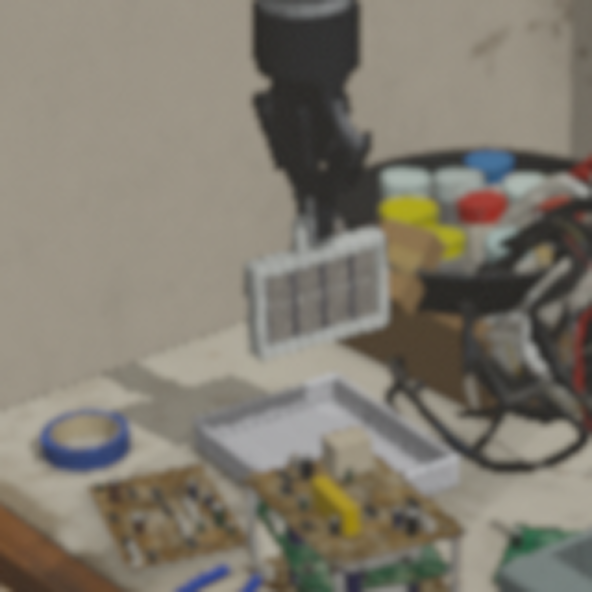

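View pics/t22.png

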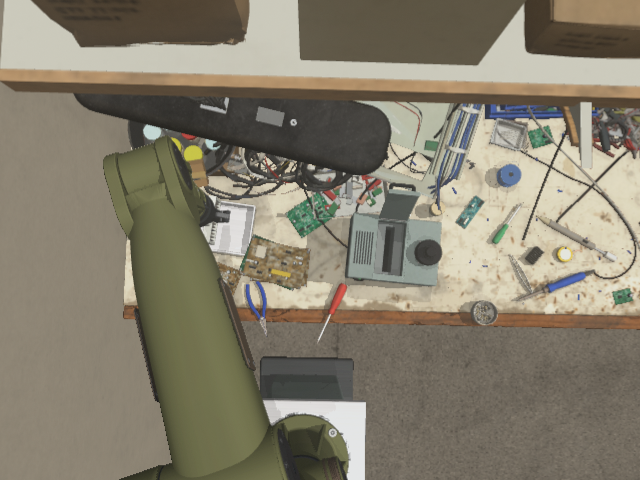

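```bash
python3 - <<'E'
from h import *
f=grab('side'); I=cv2.resize(f['color'][160:220,245:305],None,fx=10,fy=10,interpolation=cv2.INTER_CUBIC)
o=env.get_obs(); print(np.abs(o['dq']).max())
m=R.from_quat(o['tool_rot']).as_matrix(); c=o['ee_pos']
X=m[:,1]; Y=m[:,0]
P=[]
for x in (-.055,.055):
  for y in (-.009,.009):
    for z in (0,.072): 
      p=np.r_[c[:2]+X[:2]*x+Y[:2]*y, c[2]-.079+z]; q=((proj(f,p)[0]-[245,160]+.5)*10).astype(int); cv2.circle(I,tuple(int(v) for v in q),4,(0,0,255),-1)
cv2.imwrite('pics/s23.png',I)
E
```

```text
0.002319433545962439
```

View pics/s23.png

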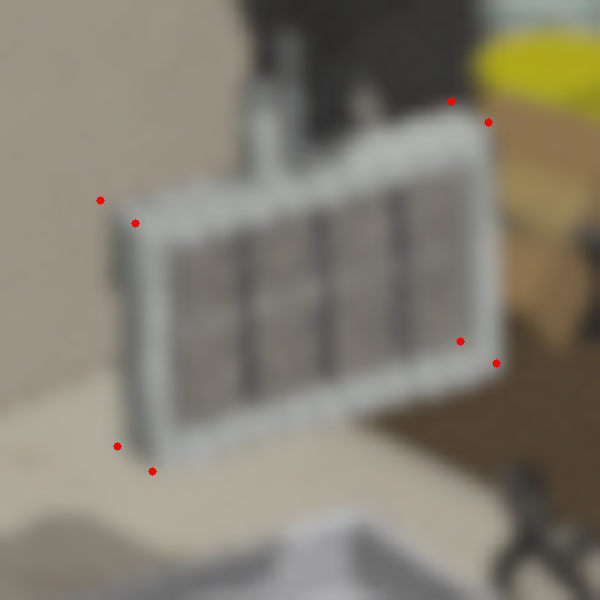

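```bash
python3 - <<'E'
from h import *
f=grab('side'); g=f['color'][160:220,245:305]
# two averaged frames, sharp enlargement
a=np.mean([grab('side')['color'].astype(float) for _ in range(3)],0)[160:220,245:305]
cv2.imwrite('pics/s24.png',cv2.resize(a.astype(np.uint8),(600,600),interpolation=cv2.INTER_NEAREST))
G=a[:,:,0]-a[:,:,2]  # blue-red
print('bottom edge rows per col (where b-r drops)')
o=env.get_obs();m=R.from_quat(o['tool_rot']).as_matrix(); c=o['ee_pos'];X=m[:,1];Y=m[:,0]
def pr(x,y,z): return proj(f,np.r_[c[:2]+X[:2]*x+Y[:2]*y,c[2]-.079+z])[0]-[245,160]
b0,b1=pr(-.055,-.009,0),pr(.055,-.009,0); t0,t1=pr(-.055,-.009,.072),pr(.055,-.009,.072)
for u in range(17,49,3):
    col=a[:,u].sum(1)/3; 
    w=slice(int(30),int(52)); 
    print(u,'pred bot %.1f'%(b0[1]+(u-b0[0])*(b1-b0)[1]/(b1-b0)[0]), 'cols', col[32:50].round().astype(int).tolist())
E
```

```text
bottom edge rows per col (where b-r drops)
17 pred bot 46.0 cols [128, 126, 121, 119, 119, 119, 121, 123, 125, 128, 136, 148, 158, 161, 162, 164, 167, 168]
20 pred bot 45.0 cols [121, 118, 115, 115, 116, 115, 113, 114, 116, 124, 143, 159, 164, 165, 166, 167, 167, 168]
23 pred bot 44.1 cols [108, 106, 104, 103, 105, 108, 110, 112, 121, 142, 160, 166, 166, 165, 166, 167, 167, 168]
26 pred bot 43.1 cols [114, 112, 112, 111, 111, 110, 108, 116, 137, 156, 163, 163, 163, 165, 166, 167, 167, 167]
29 pred bot 42.2 cols [112, 113, 112, 111, 112, 113, 120, 138, 156, 162, 161, 161, 163, 165, 165, 165, 166, 166]
32 pred bot 41.3 cols [92, 91, 90, 90, 92, 102, 129, 155, 162, 160, 157, 159, 162, 163, 164, 163, 164, 165]
35 pred bot 40.3 cols [113, 113, 112, 113, 120, 138, 156, 163, 155, 134, 130, 144, 155, 160, 161, 163, 163, 163]
38 pred bot 39.4 cols [107, 107, 107, 114, 133, 152, 160, 154, 128, 92, 79, 104, 133, 150, 158, 161, 162, 163]
41 pred bot 38.5 cols [105, 105, 109, 125, 145, 156, 152, 127, 91, 69, 65, 69, 88, 119, 143, 155, 160, 162]
44 pred bot 37.5 cols [113, 117, 131, 149, 159, 154, 128, 92, 70, 65, 65, 65, 66, 76, 103, 133, 150, 158]
47 pred bot 36.6 cols [138, 139, 145, 156, 157, 141, 108, 77, 66, 65, 66, 66, 66, 65, 69, 88, 119, 143]
```

View pics/s24.png

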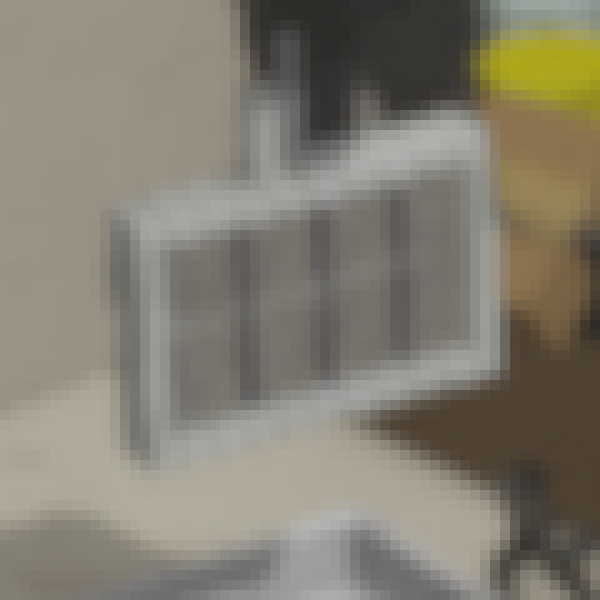

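```bash
python3 - <<'E'
from h import *
g=grab('top'); f=grab('side'); a=cv2.imread('pics/top0.png')
for n,(x0,y0,x1,y1) in dict(driver=(312,280,350,342),pcb=(455,192,488,232),pot=(426,200,448,220)).items():
    print(n,np.abs(a[y0:y1,x0:x1].astype(int)-g['color'][y0:y1,x0:x1]).mean().round(1))
b=cv2.imread('pics/s6f.png'); print('cap',np.abs(b[270:310,390:430].astype(int)-f['color'][270:310,390:430]).mean().round(1))
st(); print(job.finish_job())
E
```

```text
driver 14.7
pcb 11.8
pot 10.7
cap 1.6
t 19.45 p [0.5971 0.2301 0.1873] q [ 3.670e-01  4.090e-01 -1.300e-02  1.151e+00  1.000e-03  4.810e-01] F [-0.1 -0.  -1.8] w 0.0083
x [0.114 0.993 0.   ] z [-0.002  0.001 -1.   ]
the job is handed in; nothing more can be done
None
```

```bash
python3 - <<'E'
import cv2,numpy as np
a=cv2.imread('pics/top0.png',0).astype(np.float32); b=cv2.imread('pics/t22.png',0).astype(np.float32)
for n,(x0,y0,x1,y1) in dict(driver=(312,280,350,342),pcb=(455,192,488,232),pot=(426,200,448,220),bench=(520,190,600,290)).items():
    A,B=a[y0:y1,x0:x1],b[y0:y1,x0:x1]; print(n,cv2.phaseCorrelate(A,B),abs(A-B).mean(),(B-A).mean())
E
```

```text
driver ((0.106578537213327, -0.12464045864796702), 0.9661895297467709) 15.154499 15.154499
pcb ((-0.021040288233407978, -0.05625822961340177), 0.9896059549517102) 12.057576 12.057576
pot ((-0.0017053448798627358, 0.007768056268576018), 0.9949596119423707) 11.090909 11.090909
bench ((-0.0025181251563282103, -0.003433655162481841), 0.9916044080257416) 12.388625 12.388625
```

I set the black cap level on the hose inlet and let go of it. Then I swung the flap back to its stop, drew the filter out by its tab and handed the job in at 19.5 s. The filter is still in the gripper above the tray.

**Last checks**
- **Cap:** it touched down about where calculated, with 20 N on the wrist. It looks level, and that patch of the side picture had not changed since I let go.
- **Flap:** the top picture, taken after I backed off, puts it at about 1.8–1.85 rad. It was still well back in the last picture.
- **Filter:** it is held at rest over the tray centre I measured. The underside is about 0.106 m above the bench, some 80 mm above the tray rim. Its lower edge agrees with an upright filter to within about 1°. The wrist force is under 2 N, so it is touching nothing else.
- **Bystanders:** a first comparison of pictures differed by 11–15 grey levels. That turned out to be an even change of brightness, also seen on empty bench. The screwdriver, circuit board and pot have moved by less than 0.2 px.

**What went less cleanly**
- **Flap push:** the fingertips met the stop with about 45 N at the wrist, and I backed off at once. The side picture shows only the closed fingertips on the plate. The 40 N limit is for the arm and the gripper's body, but I have no separate reading to confirm neither touched.
- **Camera disagreement:** the two cameras placed the inlet rim up to 8 mm apart. I worked mainly from the top view, with a 2 mm correction from the side view.

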